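# True up and check a drawer-insert corner with a square

## Robot

A 7-joint arm with a two-finger parallel gripper is mounted at the origin on a cart in front of the work surface, level with it; the furniture and walls round the work are solid. World frame = base frame: x ahead of the robot, y to its left, z up, the work surface at z = 0. Lengths are in m, angles in rad, forces in N, time in s.
With the tool pointing down it reaches from about 0.425 to 0.875 m from the base axis. Payload 8.4 kg.
Tool frame: the origin (TCP) lies midway between the tips of the shut fingers; the grasp point (between the pads) lies 19 mm behind it (hold_point_z is the distance from the TCP to the grasp point, in m); z points along the fingers, x is the direction in which the jaws open and shut, and the axes are right-handed (so a half turn about z gives the same grasp; the last joint's range is limited). The gripper opens to 85 mm and grips with 20 to 120 N. Pads are 22 mm wide; open, the fingers measure 114 mm over their backs; the gripper's body (76 mm by 85 mm) begins 54 mm behind the grasp point. The pads swing forward as they close: fully open they stand 13 mm farther back than shut.
Start: joints at [-1.418, 0.333, 0.04, 1.465, -0.013, 1.343, -0.059], TCP at [0.162, 0.629, 0.209] pointing down, gripper open.
Joint ranges: [-2.58, 2.58], [-0.38, 2.09], [-1.3, 1.39], [0.25, 2.4], [-1.5, 4.64], [0.08, 2.09], [-2.65, 2.65]. Speed limits (rad/s): [2.22, 2.22, 2.79, 2.79, 3.14, 3.14, 3.14].

## Interface

Orientations are given as a unit quaternion [x, y, z, w].
In Python, from bench import read_state, grab_frame, job_done, hold_point_z gives the robot as it stands. The module is installed in compiled form; this text tells all that it offers.
- The arm moves only by the tool drive_tool, never from a script. Its argument "series" is a list of rows, each an object of numbers: "ax", "ay", "az": the turn, a rotation vector about the tool's x, y, z in rad; "dx", "dy", "dz": the shift along the tool's x, y, z in m; "grip": the finger opening in m, from 0 to 0.0854. A call has 1 to 20 rows; each row shifts and turns the commanded pose from where the row before left it, along the tool's axes as they then stand; what a row does not reach is not made up. A row lasts 1/8 s, in which the tool goes at most 62.5 mm and 10.7 degrees, less where a joint would pass 70% of its speed; a pose out of reach is approached as far as the arm can. A call with a gripper value outside its range is refused whole. The fingers move at their own pace and stop on an object; "grip_force" is the grip in N (left out, the last holds). Time passes only in rows, so rows that do not move let the fingers close. It gives the time, the measured TCP pose, the force and the opening at its end, in the units of the state.
- read_state(): the state, without advancing time (a new reading comes with each control period).
- grab_frame(name): name is "side" or "top" or "wrist"; returns a dict with "frame" (400x640x3 uint8, red, green, blue), "fx", "fy", "cx", "cy" (pixels), "extrinsics" (4x4, takes a point from camera to world coordinates). Camera axes: x right, y down, z forward; pixel columns grow to the right and rows downward; lengths in m; the calibration is good to about 2 mm. A picture is of the moment at which its call begins. There is no depth.
- job_done(): hands the job in, once; it reports no verdict.
The state is a dict: "time": time; "joint_positions": joint angles; "qd": joint speeds; "joint_torque": joint torques, N m; "tool_pos": TCP position; "ee_rot": TCP orientation; "wrist_force": force on the tool from outside, world axes, zero at the start; "ft_torque": the same for the moment, N m; "gripper_width": finger opening in m.
Only numpy, scipy, OpenCV 4.12 (cv2) and the standard library are available. Lean on these libraries where they do the work, as an engineer would, in place of code of your own. Each camera call takes 0.05 s, during which the arm holds its last target.

## Task

Take the blue assembly square by its black post and press it down inside the corner of the half-built wooden drawer insert until both of its legs lie flush along the two wooden sides, which swings the loose end side square, and keep a steady light pressure on both sides for a couple of seconds to check that no gap is left. The corner is not glued yet, so push gently; then lay the square back flat in the middle of the cork trivet, leaving the end side square and everything else where it stands.

Things in the scene. Friction and masses are not known exactly. Their poses are not given: they have to be found in the camera images.
- square: blue L-shaped assembly square, loose, 0.11 to 0.22 kg: two legs 100 mm long, 28 wide, 16 thick, a 10 x 10 mm notch at the outer corner. Origin: the outer corner (where the two outer faces would meet), at the underside. One leg lies along +y, its outer face in the plane x = 0 (facing +x); the other along -x, its outer face in the plane y = 0 (facing -y). It starts flat on the trivet.
- square_grip (a point): point in the black rubber grip post of the square, where it is best gripped, 54 mm above the square's underside, at x = -34, y = +34 mm of the square. The post is 26 x 26 mm, from the legs up to 74 mm above the underside; its flat faces look along the square's two diagonals (45 degrees to the legs).
- trivet: round cork pot stand, 209 mm across and 14 mm thick, does not move; origin at the centre of its underside. A tall coffee maker stands behind it, its front at x = 0.6 m between y = 0 and 0.25 m of the room; carry the square past in front of it, within x = 0.5 m.
- tray_frame: base board of the half-built drawer insert, 212 x 212 x 8 mm, fixed. Origin: the corner mark, at the worktop; board from x -180 to +32, y -32 to +180 mm. The pale back side is parallel to y, its inner face (facing -x) near x = 0; the darker end side runs along -x, its inner face (facing +y) near y = 0. Both sides together are clamped up to 8 mm off this mark in x and in y (not turned).
- frame_top (a point): point above the corner mark at the height of the tops of the two sides, 46 mm above the worktop. Both sides are 18 mm thick, lacquered (friction about 0.25 under the square); the inside of the corner is at x < 0, y > 0 of tray_frame. A good check presses each side with some 5 to 12 N; neither may take more than 20 N.
- end_pin (a joint): turn of the loose end side about an upright dowel pin 9 mm from the inner corner (rad): 0 is square to the back side, positive leans inward, its free end (165 mm from the corner) towards +y of tray_frame. Starts leaning 0.05 to 0.13; stiff, stays where left: about 3 N at the end of the square's leg swings it; once flush along the leg it stops the push hard.
- honey: honey jar, 71 mm across, 110 mm high, stands behind the work; origin at the centre of its underside. Leave alone.
- mug: tea mug, 83 mm across, 94 mm high, stands to the right of the insert; origin at the centre of its underside. Leave alone.
Things that resemble listed ones, but are neither listed nor needed, are in the scene too. There is more than one size of the square; the job needs the larger.

How it is judged:
On the way:
1. for 1 s the square is down level inside the corner, turned within 0.025 rad of true, pressing each side with 4 N or more, and the end side is within 0.025 rad of square (x of square in the frame of tray_frame between -0.012 and 0.012 m and y of square in the frame of tray_frame between -0.012 and 0.012 m and z of square in the frame of tray_frame below 0.028 m and angle between the x axis of square and the x axis of tray_frame, either way round below 0.025 rad and angle between square's own z axis and vertical below 0.06 rad and contact force between square and back_side_c0 above 4 N and contact force between square and end_side_c0 above 4 N and value of joint end_pin between -0.025 and 0.025 rad), for 1 s.
At the end, for the whole second after the job is handed in: the square lies flat (within 0.06 rad) and still on the trivet, its grip post within 50 mm of the trivet's centre, and the loose end side is still within 0.025 rad of square (horizontal distance between square_grip and trivet below 0.05 m and height (world z) of square between 0.01 and 0.02 m and angle between square's own z axis and vertical below 0.06 rad and linear speed of square below 0.02 m/s and contact force between square and trivet above 0.5 N and value of joint end_pin between -0.025 and 0.025 rad); the robot touches nothing.
It fails at once if the back side is pushed with more than 20 N (contact force between anything else and back_side_c0 above 20 N).
It fails at once if the end side is pushed with more than 20 N (contact force between anything else and end_side_c0 above 20 N).
It fails at once if the end side is pushed out more than 0.05 rad past square (value of joint end_pin below -0.05 rad).
It fails at once if the robot itself pushes the end side (contact force between any of the fingers, the arm and end_side_c0 above 1 N).
It fails at once if the honey jar or the mug is moved more than 20 mm (distance of any of honey, mug from where it was at the start of the episode above 0.02 m).
It also fails if it takes over 66 s, if anything falls off the work surface, if the arm or the gripper's body presses on something with over 40 N, if the wrist force passes 120 N, or if a joint passes its speed limit or range.

## Working session

There is one attempt and no reset: what is moved stays moved. The work goes in short steps, Python scripts to look and compute and a tool call to move; the robot and the scene stay as the last step left them, time stands still between calls to the robot, and variables do not carry over. Pictures are saved under pics/ and viewed, and the job is handed in when it is done.

Besides the shell and the picture viewer there is one more tool, called as name(argument=value, ...), one argument or row to a line, values as JSON. drive_tool: Moves the arm, as the interface text tells. Its arguments: {"type":"object","properties":{"series":{"type":"array","items":{"type":"object","properties":{"ax":{"type":"number"},"ay":{"type":"number"},"az":{"type":"number"},"dx":{"type":"number"},"dy":{"type":"number"},"dz":{"type":"number"},"grip":{"type":"number"}}}},"grip_force":{"type":"number"}},"required":["series"]}

```bash
mkdir -p pics; ls; python3 - <<'E'
from bench import *
import bench, cv2, numpy as np
s=read_state()
for k,v in s.items(): print(k,np.round(v,4))
print(hold_point_z() if callable(hold_point_z) else hold_point_z)
for n in ("side","top","wrist"):
    f=grab_frame(n); cv2.imwrite(f"pics/{n}0.png",f["frame"][:,:,::-1])
    print(n,f["fx"],f["fy"],f["cx"],f["cy"]); print(np.round(f["extrinsics"],4))
E
```

```text
pics
time 0.0
joint_positions [-1.4182  0.3339  0.0399  1.4663 -0.0134  1.3433 -0.0585]
qd [ 0.0017  0.0002 -0.0001  0.0009  0.0013 -0.0012 -0.0008]
joint_torque [-6.00000e-04 -6.58546e+01  1.36500e+00 -4.05564e+01  1.67000e-02
  1.28000e-02 -0.00000e+00]
tool_pos [0.1619 0.629  0.2078]
ee_rot [ 7.903e-01  6.127e-01 -6.000e-04  5.000e-04]
wrist_force [ 0.0895 -0.3491 -0.3126]
ft_torque [-0.0162  0.0348  0.0126]
gripper_width 0.0856
0.0187
side 403.34310842267587 403.34310842267587 319.0328717724085 202.57310067631778
[[ 0.9963  0.0218 -0.0828  0.6358]
 [ 0.0848 -0.3785  0.9217 -1.0375]
 [-0.0112 -0.9253 -0.379   0.4674]
 [ 0.      0.      0.      1.    ]]
top 363.43863783972773 363.43863783972773 326.5364651822858 199.7546685010639
[[ 0.0154 -0.9907  0.135   0.4123]
 [-0.9997 -0.0178 -0.0165 -0.063 ]
 [ 0.0187 -0.1347 -0.9907  1.2485]
 [ 0.      0.      0.      1.    ]]
wrist 329.1746103884057 329.1746103884057 322.24267642764806 202.1243142960641
[[ 0.25    0.9327  0.26    0.097 ]
 [ 0.9682 -0.2405 -0.0684  0.6461]
 [-0.0013  0.2689 -0.9632  0.3742]
 [ 0.      0.      0.      1.    ]]
```

View pics/side0.png

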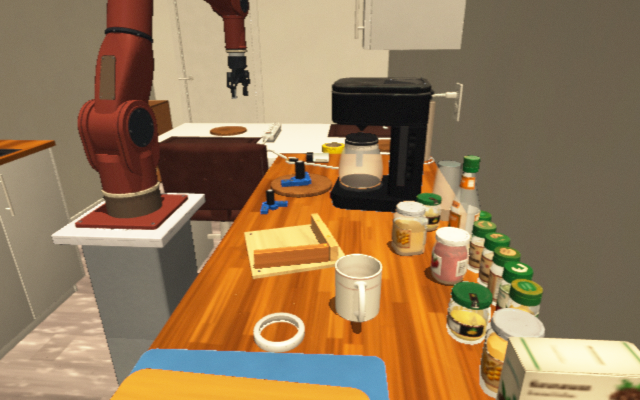

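View pics/top0.png

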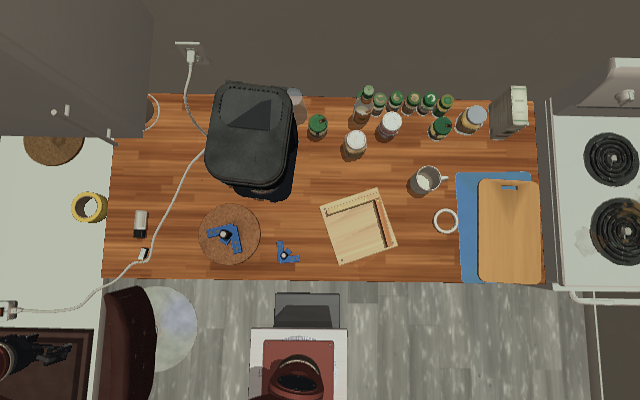

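View pics/wrist0.png

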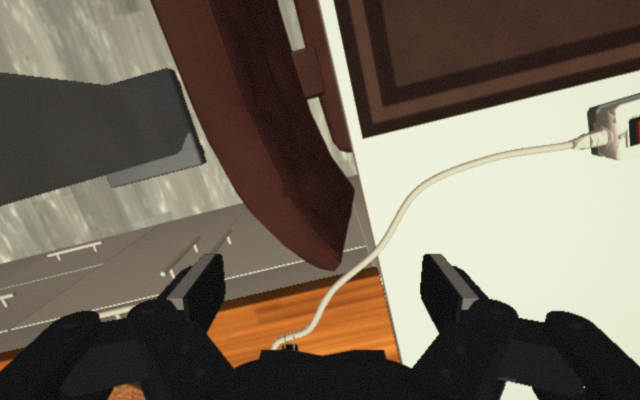

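```bash
cat > h.py <<'E'
import numpy as np, cv2
from bench import *
from scipy.spatial.transform import Rotation as R
def ray(f,uv,z):
    E=f["extrinsics"]; uv=np.atleast_2d(uv).astype(float)
    d=np.c_[(uv[:,0]-f["cx"])/f["fx"],(uv[:,1]-f["cy"])/f["fy"],np.ones(len(uv))]@E[:3,:3].T
    o=E[:3,3]; return o+d*((z-o[2])/d[:,2])[:,None]
def proj(f,p):
    E=f["extrinsics"]; q=(np.atleast_2d(p)-E[:3,3])@E[:3,:3]
    return np.c_[q[:,0]/q[:,2]*f["fx"]+f["cx"],q[:,1]/q[:,2]*f["fy"]+f["cy"]]
def crop(img,x0,x1,y0,y1,k,name):
    cv2.imwrite(name,cv2.resize(img[y0:y1,x0:x1,::-1],None,fx=k,fy=k,interpolation=cv2.INTER_CUBIC))
E
python3 - <<'E'
from h import *
import pickle
f=grab_frame("top"); g=grab_frame("side"); pickle.dump((f,g),open("f0.pkl","wb"))
crop(f["frame"],190,310,195,275,6,"pics/t1.png")
crop(f["frame"],310,410,180,270,6,"pics/t2.png")
crop(g["frame"],235,345,150,280,5,"pics/s1.png")
E
```

```text
(no output)
```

View pics/t1.png

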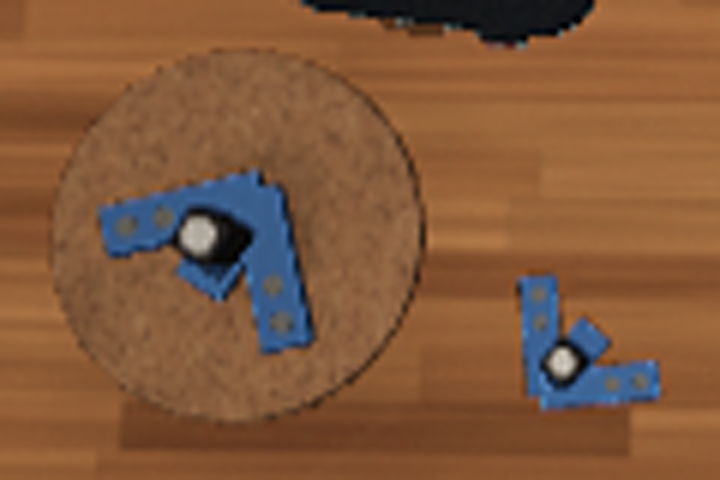

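View pics/t2.png

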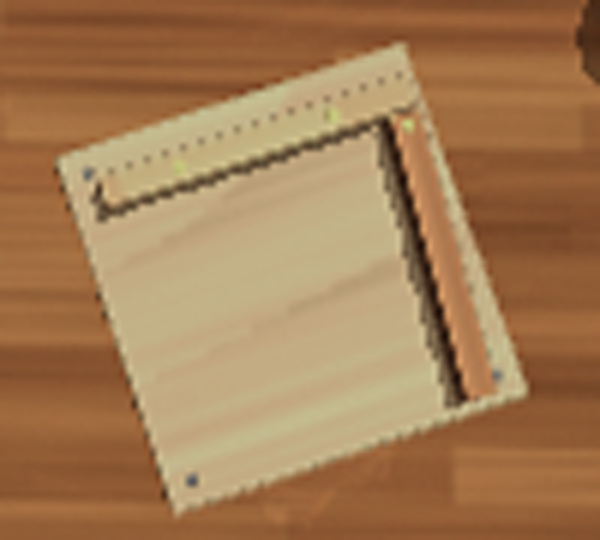

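View pics/s1.png

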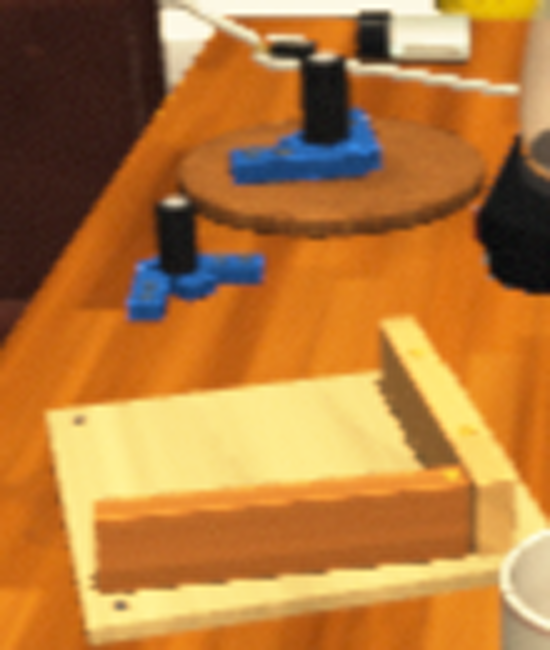

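```bash
cat > m0.py <<'E'
from h import *
import pickle
f,g=pickle.load(open("f0.pkl","rb"))
im=f["frame"]; hsv=cv2.cvtColor(im,cv2.COLOR_RGB2HSV)
# blue
m=((hsv[...,0]>100)&(hsv[...,0]<125)&(hsv[...,1]>110)&(hsv[...,2]>60)).astype(np.uint8)
n,l,st,c=cv2.connectedComponentsWithStats(m)
for i in range(1,n):
    if st[i,4]>40: print(i,st[i],c[i])
# colors
for p in [(230,260),(215,222),(230,205),(350,225),(340,203),(385,230),(394,235),(300,215)]: print(p,im[p[1],p[0]],hsv[p[1],p[0]])
E
python3 m0.py
```

```text
1 [ 456  172   75  111 2041] [469.92846644 218.63302303]
7 [207 224  35  30 361] [227.63711911 235.76731302]
8 [277 241  23  22 196] [285.09183673 254.21428571]
(230, 260) [138  97  64] [ 13 137 138]
(215, 222) [136  96  63] [ 14 137 136]
(230, 205) [142 100  65] [ 14 138 142]
(350, 225) [196 178 136] [ 21  78 196]
(340, 203) [197 180 138] [ 21  76 197]
(385, 230) [185 131  86] [ 14 136 185]
(394, 235) [176 140  95] [ 17 117 176]
(300, 215) [155 103  60] [ 14 156 155]
```

```bash
cat > m1.py <<'E'
from m0 import *
# trivet
c=np.array([[198.3,234],[260.8,234],[229.6,203],[229.6,265.2]])
p=ray(f,c,0.012); print("trivet pts",np.round(p,4), "ctr",p[:2,1].mean(),p[2:,0].mean(),"diam",p[0,1]-p[1,1],p[2,0]-p[3,0])
# square
mm=(l==7).astype(np.uint8)
cn=max(cv2.findContours(mm,cv2.RETR_EXTERNAL,cv2.CHAIN_APPROX_NONE)[0],key=len)[:,0]
P=ray(f,cn,0.030)[:,:2]
# board
roi=np.zeros(im.shape[:2],np.uint8); roi[185:268,315:400]=1
b=((hsv[...,1]<112)&(hsv[...,2]>140)).astype(np.uint8)*roi
b=cv2.morphologyEx(b,cv2.MORPH_CLOSE,np.ones((5,5),np.uint8))
cb=max(cv2.findContours(b,cv2.RETR_EXTERNAL,cv2.CHAIN_APPROX_NONE)[0],key=len)[:,0]
B=ray(f,cb,0.008)[:,:2].astype(np.float32)
r=cv2.minAreaRect(B*1000); print("board rect",r, np.round(cv2.boxPoints(r),1).tolist())
for nm,z,pts in (("board corners",.008,[(57,158),(405,45),(527,392),(175,515)]),):
    q=ray(f,np.array(pts)/6+[310,180]-0.5+.08,z); print(nm,np.round(q[:,:2],4).tolist(), np.linalg.norm(np.diff(q[[0,1,2,3,0]],axis=0),axis=1))
    for i in range(4):
        d=q[(i+1)%4]-q[i]; print(np.degrees(np.arctan2(d[1],d[0])))
# inner faces tops z=.046
q=ray(f,np.array([(97,205),(380,120),(390,122),(468,398)])/6+[310,180]-.42,.046); print("inner back",np.round(q[:2],4).tolist(),"inner end",np.round(q[2:],4).tolist())
d=q[0]-q[1];print(np.degrees(np.arctan2(-d[0],d[1]))); d=q[2]-q[3];print(np.degrees(np.arctan2(d[1],d[0])))
q=ray(f,np.array([(100,212),(258,170),(270,180),(285,187),(312,342),(265,352),(113,256)])/6+[190,195]-.42,.030); print("square",np.round(q[:,:2],4).tolist())
print(np.degrees(np.arctan2(-(q[0]-q[1])[0],(q[0]-q[1])[1])),np.linalg.norm(q[0]-q[1]),np.degrees(np.arctan2((q[3]-q[4])[1],(q[3]-q[4])[0])),np.linalg.norm(q[3]-q[4]))
print("post top",ray(f,np.array([(202,237)])/6+[190,195]-.42,.088))
E
python3 m1.py
```

```text
1 [ 456  172   75  111 2041] [469.92846644 218.63302303]
7 [207 224  35  30 361] [227.63711911 235.76731302]
8 [277 241  23  22 196] [285.09183673 254.21428571]
(230, 260) [138  97  64] [ 13 137 138]
(215, 222) [136  96  63] [ 14 137 136]
(230, 205) [142 100  65] [ 14 138 142]
(350, 225) [196 178 136] [ 21  78 196]
(340, 203) [197 180 138] [ 21  76 197]
(385, 230) [185 131  86] [ 14 136 185]
(394, 235) [176 140  95] [ 17 117 176]
(300, 215) [155 103  60] [ 14 156 155]
trivet pts [[0.4566 0.3466 0.012 ]
 [0.46   0.1368 0.012 ]
 [0.5637 0.2471 0.012 ]
 [0.3547 0.2364 0.012 ]] ctr 0.24169799699244746 0.45918234186034296 diam 0.2098401262641511 0.20898046670860182
board rect ((493.8962707519531, -192.29672241210938), (213.07025146484375, 212.16275024414062), 19.54352378845215) [[358.0, -128.0], [429.0, -327.8999938964844], [629.7999877929688, -256.6000061035156], [558.7999877929688, -56.70000076293945]]
board corners [[0.5595, -0.0584], [0.6289, -0.2584], [0.4307, -0.327], [0.3591, -0.1282]] [0.21172369 0.20972012 0.21136566 0.2121959 ]
-70.87990571759285
-160.89401726903375
109.79116560032828
19.20673332182141
inner back [[0.5292, -0.0811, 0.046], [0.5795, -0.2383, 0.046]] inner end [[0.5785, -0.2439, 0.046], [0.4264, -0.2864, 0.046]]
17.755889381763367
15.622496544961667
square [[0.4699, 0.3152], [0.4947, 0.2292], [0.4892, 0.2223], [0.4855, 0.2138], [0.4004, 0.1949], [0.3946, 0.2204], [0.4458, 0.3067]]
16.046566441393505 0.08948442576891623 12.55362565762743 0.08712951378897911
post top [[0.45491765 0.24296734 0.088     ]]
```

drive_tool(
  series=[
    {"dx": -0.02,"dy": 0.025},
    {"dx": -0.025,"dy": 0.032},
    {"dx": -0.025,"dy": 0.032},
    {"dx": -0.025,"dy": 0.032},
    {"dx": -0.025,"dy": 0.032},
    {"dx": -0.025,"dy": 0.032},
    {"dx": -0.025,"dy": 0.032},
    {"dx": -0.025,"dy": 0.032},
    {"dx": -0.025,"dy": 0.032},
    {"dx": -0.025,"dy": 0.032},
    {"dx": -0.025,"dy": 0.032},
    {"dx": -0.02,"dy": 0.025},
    {"dx": -0.01,"dy": 0.01},
    {"az": 0.1},
    {"az": 0.1},
    {"az": 0.085},
    {},
    {},
  ],
)

```text
$.series[0]: bad value
```

drive_tool(
  series=[
    {"ax": 0,"ay": 0,"az": 0,"dx": -0.02,"dy": 0.025,"dz": 0,"grip": 0.085},
    {"ax": 0,"ay": 0,"az": 0,"dx": -0.025,"dy": 0.032,"dz": 0,"grip": 0.085},
    {"ax": 0,"ay": 0,"az": 0,"dx": -0.025,"dy": 0.032,"dz": 0,"grip": 0.085},
    {"ax": 0,"ay": 0,"az": 0,"dx": -0.025,"dy": 0.032,"dz": 0,"grip": 0.085},
    {"ax": 0,"ay": 0,"az": 0,"dx": -0.025,"dy": 0.032,"dz": 0,"grip": 0.085},
    {"ax": 0,"ay": 0,"az": 0,"dx": -0.025,"dy": 0.032,"dz": 0,"grip": 0.085},
    {"ax": 0,"ay": 0,"az": 0,"dx": -0.025,"dy": 0.032,"dz": 0,"grip": 0.085},
    {"ax": 0,"ay": 0,"az": 0,"dx": -0.025,"dy": 0.032,"dz": 0,"grip": 0.085},
    {"ax": 0,"ay": 0,"az": 0,"dx": -0.025,"dy": 0.032,"dz": 0,"grip": 0.085},
    {"ax": 0,"ay": 0,"az": 0,"dx": -0.025,"dy": 0.032,"dz": 0,"grip": 0.085},
    {"ax": 0,"ay": 0,"az": 0,"dx": -0.025,"dy": 0.032,"dz": 0,"grip": 0.085},
    {"ax": 0,"ay": 0,"az": 0,"dx": -0.02,"dy": 0.025,"dz": 0,"grip": 0.085},
    {"ax": 0,"ay": 0,"az": 0,"dx": -0.01,"dy": 0.01,"dz": 0,"grip": 0.085},
    {"ax": 0,"ay": 0,"az": 0.1,"dx": 0,"dy": 0,"dz": 0,"grip": 0.085},
    {"ax": 0,"ay": 0,"az": 0.1,"dx": 0,"dy": 0,"dz": 0,"grip": 0.085},
    {"ax": 0,"ay": 0,"az": 0.085,"dx": 0,"dy": 0,"dz": 0,"grip": 0.085},
    {"ax": 0,"ay": 0,"az": 0,"dx": 0,"dy": 0,"dz": 0,"grip": 0.085},
  ],
)

```text
time: 2.38
tool_pos: [0.4547, 0.245, 0.2087]
ee_rot: [0.869, 0.495, -0.0, -0.0]
wrist_force: [0.2, 0.1, -0.1]
gripper_width: 0.0852
```

```bash
python3 - <<'E'
from h import *
import pickle
f=grab_frame("wrist"); t=grab_frame("top"); pickle.dump((f,t),open("f1.pkl","wb"))
cv2.imwrite("pics/w1.png",f["frame"][:,:,::-1])
s=read_state(); print(R.from_quat(s["ee_rot"]).as_matrix().round(4), s["joint_positions"])
print(proj(f,[[.455,.243,.088]]))
E
```

```text
[[ 5.090e-01  8.608e-01 -2.000e-04]
 [ 8.608e-01 -5.090e-01  0.000e+00]
 [-0.000e+00 -2.000e-04 -1.000e+00]] [-0.938526    0.0533371   0.37522816  1.80228087 -0.0204663   1.28984568
  0.47872618]
[[320.07380226 189.69730257]]
```

View pics/w1.png

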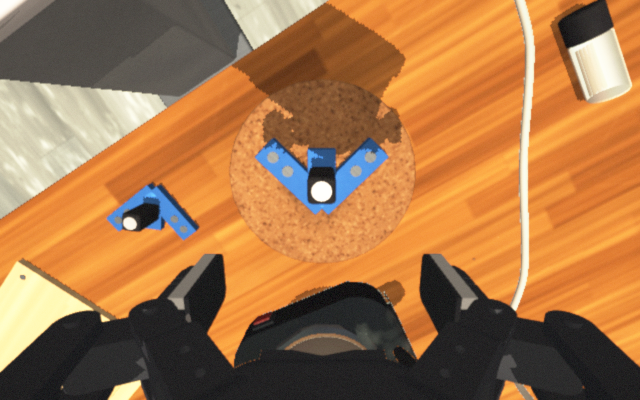

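```bash
python3 - <<'E'
from h import *
import pickle
f,t=pickle.load(open("f1.pkl","rb"))
im=f["frame"]; hsv=cv2.cvtColor(im,cv2.COLOR_RGB2HSV)
m=((hsv[...,0]>100)&(hsv[...,0]<125)&(hsv[...,1]>110)&(hsv[...,2]>60)).astype(np.uint8)
m[:, :230]=0; m[300:]=0
cn=np.vstack([c[:,0] for c in cv2.findContours(m,cv2.RETR_EXTERNAL,cv2.CHAIN_APPROX_NONE)[0] if len(c)>60])
crop(im,245,400,130,225,5,"pics/w1c.png")
P=ray(f,cn,0.030)[:,:2]
# square yaw guess, edges outer
yaw=np.radians(14.3); 
for it in range(3):
    X=np.array([np.cos(yaw),np.sin(yaw)]);Y=np.array([-X[1],X[0]])
    a=P@X;b=P@Y
    ex=np.percentile(a,99.5); ey=np.percentile(b,.5)
    A=P[(a>ex-.006)&(b>ey+.02)&(b<ey+.095)]; B=P[(b<ey+.006)&(a<ex-.02)&(a>ex-.095)]
    va=cv2.fitLine(A.astype(np.float32),cv2.DIST_HUBER,0,.001,.001).ravel(); vb=cv2.fitLine(B.astype(np.float32),cv2.DIST_HUBER,0,.001,.001).ravel()
    ya=np.arctan2(va[1],va[0])-np.pi/2; yb=np.arctan2(vb[1],vb[0])
    w=lambda q:(q+np.pi/2)%np.pi-np.pi/2
    ya,yb=w(ya),w(yb); yaw=(ya+yb)/2
    print(np.degrees([ya,yb]),len(A),len(B))
# intersection
M=np.array([[va[0],-vb[0]],[va[1],-vb[1]]]); k=np.linalg.solve(M,vb[2:]-va[2:]); O=va[2:]+k[0]*va[:2]
X=np.array([np.cos(yaw),np.sin(yaw)]);Y=np.array([-X[1],X[0]])
print("O",O,"grip",O-.034*X+.034*Y,"extent",(P@X).max()-(P@X).min(),(P@Y).max()-(P@Y).min())
# white top of post
w=((im.min(2)>200)).astype(np.uint8); w[:,:300]=0; w[:,345:]=0; w[:170]=0; w[215:]=0
n,l,st,c=cv2.connectedComponentsWithStats(w); print(st[1:],c[1:],[ray(f,q,.088)[0] for q in c[1:]])
# trivet from wrist: ellipse
q=ray(f,[(230,172),(415,172),(322,80),(322,264)],.014); print(q.round(4))
E
```

```text
[14.785706 14.091656] 52 54
[14.785706 14.091656] 52 54
[14.785706 14.091656] 52 54
O [0.496667   0.21939003] grip [0.4552632  0.24383846] extent 0.09878823420359806 0.09920137248554298
[[312 181  20  20 313]] [[321.29073482 190.95846645]] [array([0.45655464, 0.24334308, 0.088     ])]
[[0.4015 0.1579 0.014 ]
 [0.5064 0.3345 0.014 ]
 [0.3711 0.2948 0.014 ]
 [0.5499 0.1886 0.014 ]]
```

View pics/w1c.png

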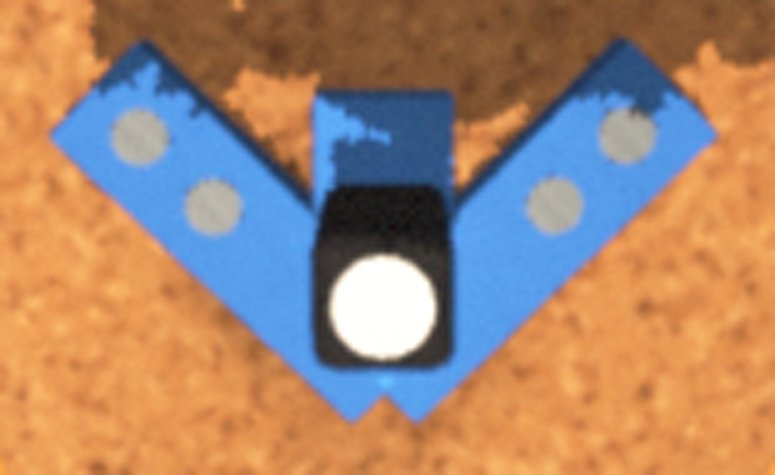

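drive_tool(
  series=[
    {"ax": 0,"ay": 0,"az": 0,"dx": -0.001,"dy": 0.002,"dz": 0.02,"grip": 0.085},
    {"ax": 0,"ay": 0,"az": 0,"dx": 0,"dy": 0,"dz": 0.03,"grip": 0.085},
    {"ax": 0,"ay": 0,"az": 0,"dx": 0,"dy": 0,"dz": 0.03,"grip": 0.085},
    {"ax": 0,"ay": 0,"az": 0,"dx": 0,"dy": 0,"dz": 0.03,"grip": 0.085},
    {"ax": 0,"ay": 0,"az": 0,"dx": 0,"dy": 0,"dz": 0.02,"grip": 0.085},
    {"ax": 0,"ay": 0,"az": 0,"dx": 0,"dy": 0,"dz": 0.02,"grip": 0.085},
    {"ax": 0,"ay": 0,"az": 0,"dx": 0,"dy": 0,"dz": 0.01,"grip": 0.085},
    {"ax": 0,"ay": 0,"az": 0,"dx": 0,"dy": 0,"dz": 0,"grip": 0.085},
  ],
)

```text
time: 3.48
tool_pos: [0.4561, 0.2423, 0.0484]
ee_rot: [0.869, 0.495, -0.001, 0.0]
wrist_force: [-0.2, -0.2, -0.4]
gripper_width: 0.0849
```

drive_tool(
  series=[
    {"ax": 0,"ay": 0,"az": 0,"dx": 0,"dy": 0,"dz": 0,"grip": 0.035},
    {"ax": 0,"ay": 0,"az": 0,"dx": 0,"dy": 0,"dz": 0,"grip": 0.03},
    {"ax": 0,"ay": 0,"az": 0,"dx": 0,"dy": 0,"dz": 0,"grip": 0.02},
    {"ax": 0,"ay": 0,"az": 0,"dx": 0,"dy": 0,"dz": 0,"grip": 0.01},
    {"ax": 0,"ay": 0,"az": 0,"dx": 0,"dy": 0,"dz": 0,"grip": 0.005},
    {"ax": 0,"ay": 0,"az": 0,"dx": 0,"dy": 0,"dz": 0,"grip": 0.005},
    {"ax": 0,"ay": 0,"az": 0,"dx": 0,"dy": 0,"dz": 0,"grip": 0.005},
  ],
  grip_force=80,
)

```text
time: 4.35
tool_pos: [0.4569, 0.2427, 0.0495]
ee_rot: [0.869, 0.494, 0.001, -0.0]
wrist_force: [-0.8, 0.4, 5.2]
gripper_width: 0.024
```

drive_tool(
  series=[
    {"ax": 0,"ay": 0,"az": 0,"dx": 0,"dy": 0,"dz": -0.01,"grip": 0.005},
    {"ax": 0,"ay": 0,"az": 0,"dx": 0,"dy": 0,"dz": -0.025,"grip": 0.005},
    {"ax": 0,"ay": 0,"az": 0,"dx": 0,"dy": 0,"dz": -0.03,"grip": 0.005},
    {"ax": 0,"ay": 0,"az": 0,"dx": 0,"dy": 0,"dz": -0.03,"grip": 0.005},
    {"ax": 0,"ay": 0,"az": 0,"dx": 0,"dy": 0,"dz": -0.025,"grip": 0.005},
    {"ax": 0,"ay": 0,"az": 0,"dx": 0,"dy": 0,"dz": 0,"grip": 0.005},
    {"ax": 0,"ay": 0,"az": 0,"dx": 0,"dy": 0,"dz": 0,"grip": 0.005},
  ],
)

```text
time: 5.22
tool_pos: [0.4559, 0.2421, 0.1678]
ee_rot: [0.869, 0.494, -0.001, 0.0]
wrist_force: [-0.6, 0.2, -2.2]
gripper_width: 0.0243
```

```bash
python3 - <<'E'
from h import *
import pickle
f=grab_frame("wrist"); t=grab_frame("side"); pickle.dump((f,t),open("f2.pkl","wb"))
cv2.imwrite("pics/w2.png",f["frame"][:,:,::-1])
crop(t["frame"],235,345,80,210,5,"pics/s2.png")
s=read_state(); print(s["wrist_force"],s["ft_torque"],s["gripper_width"],s["tool_pos"])
E
```

```text
[ 0.48517092  0.50770362 -0.99119188] [ 0.00656448  0.00647273 -0.01996953] 0.024058595400483503 [0.45568807 0.24191906 0.16744167]
```

View pics/w2.png

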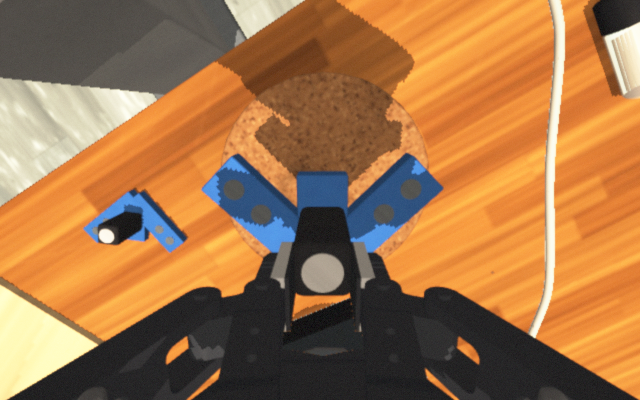

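View pics/s2.png

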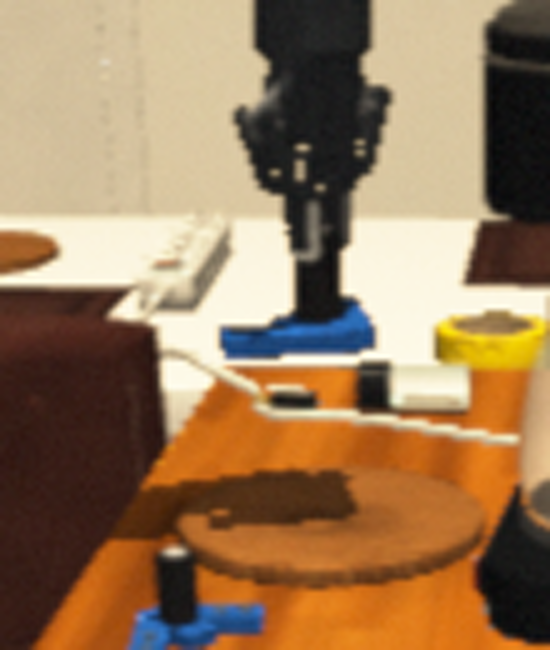

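drive_tool(
  series=[
    {"ax": 0,"ay": 0,"az": 0,"dx": -0.015,"dy": 0.009,"dz": 0,"grip": 0.005},
    {"ax": 0,"ay": 0,"az": 0,"dx": -0.03,"dy": 0.018,"dz": 0,"grip": 0.005},
    {"ax": 0,"ay": 0,"az": 0,"dx": -0.03,"dy": 0.018,"dz": 0,"grip": 0.005},
    {"ax": 0,"ay": 0,"az": 0,"dx": -0.03,"dy": 0.018,"dz": 0,"grip": 0.005},
    {"ax": 0,"ay": 0,"az": 0,"dx": -0.03,"dy": 0.018,"dz": 0,"grip": 0.005},
    {"ax": 0,"ay": 0,"az": 0,"dx": -0.03,"dy": 0.018,"dz": 0,"grip": 0.005},
    {"ax": 0,"ay": 0,"az": 0,"dx": -0.03,"dy": 0.018,"dz": 0,"grip": 0.005},
    {"ax": 0,"ay": 0,"az": 0,"dx": -0.03,"dy": 0.018,"dz": 0,"grip": 0.005},
    {"ax": 0,"ay": 0,"az": 0,"dx": -0.03,"dy": 0.016,"dz": 0,"grip": 0.005},
    {"ax": 0,"ay": 0,"az": -0.043,"dx": -0.03,"dy": 0.02,"dz": 0,"grip": 0.005},
    {"ax": 0,"ay": 0,"az": -0.043,"dx": -0.025,"dy": 0.02,"dz": 0,"grip": 0.005},
    {"ax": 0,"ay": 0,"az": 0,"dx": -0.02,"dy": 0.02,"dz": 0,"grip": 0.005},
    {"ax": 0,"ay": 0,"az": 0,"dx": -0.02,"dy": 0.02,"dz": 0,"grip": 0.005},
    {"ax": 0,"ay": 0,"az": 0,"dx": -0.01,"dy": 0.01,"dz": 0,"grip": 0.005},
    {"ax": 0,"ay": 0,"az": 0,"dx": 0,"dy": 0,"dz": 0,"grip": 0.005},
    {"ax": 0,"ay": 0,"az": 0,"dx": 0,"dy": 0,"dz": 0,"grip": 0.005},
  ],
)

```text
time: 7.32
tool_pos: [0.4858, -0.188, 0.1684]
ee_rot: [0.847, 0.531, -0.0, -0.0]
wrist_force: [1.1, -0.1, -1.8]
gripper_width: 0.024
```

```bash
python3 - <<'E'
from h import *
import pickle
f=grab_frame("wrist"); t=grab_frame("side"); u=grab_frame("top"); pickle.dump((f,t,u),open("f3.pkl","wb"))
cv2.imwrite("pics/w3.png",f["frame"][:,:,::-1])
crop(t["frame"],235,375,130,280,4,"pics/s3.png")
s=read_state(); print(s["wrist_force"],s["ft_torque"],s["gripper_width"],s["tool_pos"],s["joint_positions"])
print(R.from_quat(s["ee_rot"]).as_matrix().round(4))
E
```

```text
[-0.16268862  0.9129752  -1.8130341 ] [-0.0117691   0.00355968 -0.00870879] 0.024041086112014796 [ 0.48639253 -0.18756162  0.16868092] [-0.50399279  0.10912194  0.85216878  1.86327731 -0.08841528  1.20784301
  1.49763872]
[[ 4.348e-01  9.005e-01 -0.000e+00]
 [ 9.005e-01 -4.348e-01  6.000e-04]
 [ 5.000e-04 -3.000e-04 -1.000e+00]]
```

View pics/w3.png

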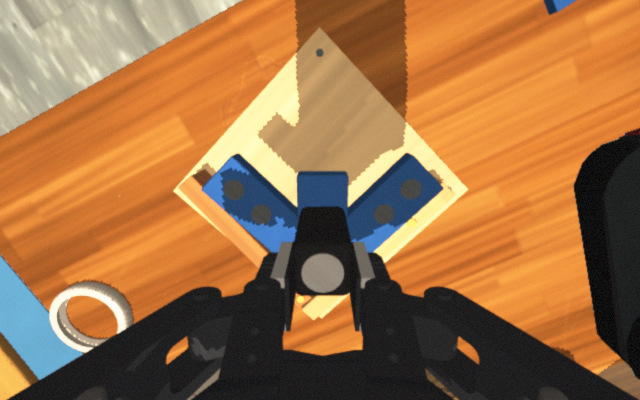

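View pics/s3.png

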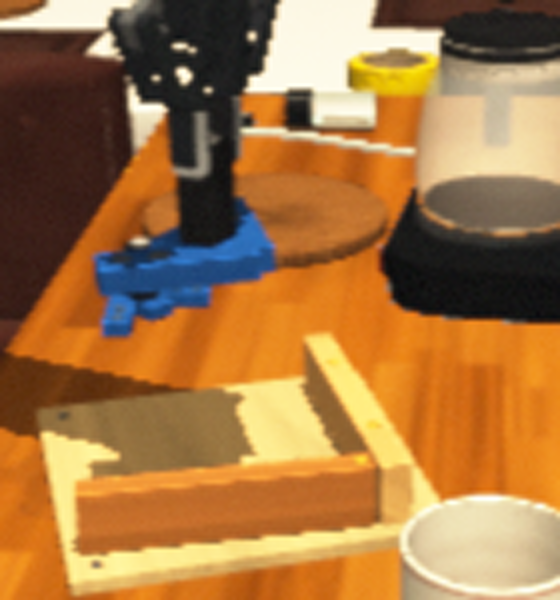

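```bash
python3 - <<'E'
from h import *
import pickle
f,t,u=pickle.load(open("f3.pkl","rb"))
im=f["frame"]; hsv=cv2.cvtColor(im,cv2.COLOR_RGB2HSV)
g=cv2.cvtColor(im,cv2.COLOR_RGB2GRAY)
# sat-based edge: apex-left edge & apex-right edge, subpixel across normal
def edge(a,b,ch):
    a=np.array(a,float);b=np.array(b,float);d=(b-a)/np.linalg.norm(b-a);n=np.array([d[1],-d[0]])
    out=[]
    for s in np.linspace(.06,.94,60):
        p=a+s*(b-a); k=np.arange(-7,7.01,.25); q=p+k[:,None]*n
        v=cv2.remap(ch.astype(np.float32),q[:,0].astype(np.float32)[None],q[:,1].astype(np.float32)[None],cv2.INTER_LINEAR)[0]
        v=cv2.GaussianBlur(v[:,None],(1,5),0)[:,0]
        gr=np.abs(np.gradient(v)); i=gr.argmax(); out.append(p+k[i]*n)
    out=np.array(out,np.float32); l=cv2.fitLine(out,cv2.DIST_HUBER,0,.5,.01).ravel()
    r=(out-l[2:])@np.array([l[1],-l[0]]); print("res",np.abs(r).mean())
    return l
S=hsv[...,1]
L=edge((319,28),(178,184),S); Rr=edge((319,28),(463,184),S)
def wl(l,z): 
    p=ray(f,[l[2:]-50*l[:2],l[2:]+50*l[:2]],z)[:,:2]; return p
a=wl(L,.008); b=wl(Rr,.008)
da=a[1]-a[0]; db=b[1]-b[0]
aa=np.degrees(np.arctan2(da[1],da[0])); ab=np.degrees(np.arctan2(db[1],db[0])); print(aa,ab)
M=np.c_[da,-db]; k=np.linalg.solve(M,b[0]-a[0]); C=a[0]+k[0]*da; print("apex corner (-180,180)",C)
for d in (19.0,19.4,19.8):
    c,s=np.cos(np.radians(d)),np.sin(np.radians(d)); print(d,C+np.array([.18*c+.18*s,.18*s-.18*c]))
print(ray(f,[(174,188),(467,190)],.008))
# square legs yaw in tool frame
Ls=edge((206,193),(252,238),hsv[...,0]); Rs=edge((440,193),(395,236),hsv[...,0])
E
```

```text
res 0.13154252
res 0.18544795
109.42748400647385 19.278656523580395
apex corner (-180,180) [ 0.35875415 -0.12898052]
19.0 [ 0.58754976 -0.24057159]
19.4 [ 0.58832323 -0.23897159]
19.8 [ 0.58908551 -0.23736623]
[[ 0.42818637 -0.32739924  0.008     ]
 [ 0.56044589 -0.05975107  0.008     ]]
res 0.20731659
res 0.19710036
```

drive_tool(
  series=[
    {"ax": 0,"ay": 0,"az": 0,"dx": -0.001,"dy": 0.01,"dz": 0,"grip": 0.005},
    {"ax": 0,"ay": 0,"az": 0,"dx": 0,"dy": 0.02,"dz": 0,"grip": 0.005},
    {"ax": 0,"ay": 0,"az": 0,"dx": 0,"dy": 0.01,"dz": 0.01,"grip": 0.005},
    {"ax": 0,"ay": 0,"az": 0,"dx": 0,"dy": 0,"dz": 0.025,"grip": 0.005},
    {"ax": 0,"ay": 0,"az": 0,"dx": 0,"dy": 0,"dz": 0.025,"grip": 0.005},
    {"ax": 0,"ay": 0,"az": 0,"dx": 0,"dy": 0,"dz": 0.01,"grip": 0.005},
    {"ax": 0,"ay": 0,"az": 0,"dx": 0,"dy": 0,"dz": 0,"grip": 0.005},
    {"ax": 0,"ay": 0,"az": 0,"dx": 0,"dy": 0,"dz": 0,"grip": 0.005},
  ],
)

```text
time: 8.48
tool_pos: [0.5229, -0.2069, 0.0997]
ee_rot: [0.847, 0.531, 0.0, 0.001]
wrist_force: [0.2, 0.2, -2.4]
gripper_width: 0.0241
```

```bash
cat > look.py <<'E'
import sys
from h import *
import pickle
n=sys.argv[1]
f=grab_frame("wrist"); t=grab_frame("side"); u=grab_frame("top"); pickle.dump((f,t,u),open(f"f{n}.pkl","wb"))
cv2.imwrite(f"pics/w{n}.png",f["frame"][:,:,::-1])
crop(t["frame"],235,375,170,280,5,f"pics/s{n}.png")
crop(u["frame"],310,410,180,270,6,f"pics/t{n}.png")
s=read_state(); print(s["time"],s["wrist_force"],s["ft_torque"],s["gripper_width"],s["tool_pos"])
m=R.from_quat(s["ee_rot"]).as_matrix(); print("x ang",np.degrees(np.arctan2(m[1,0],m[0,0])),m[:,2])
O=np.array([.5885,-.2385]); a=np.radians(19.35); T=np.array([[np.cos(a),np.sin(a)],[-np.sin(a),np.cos(a)]])
print("TCP in tray",T@(s["tool_pos"][:2]-O),"sq origin",T@(s["tool_pos"][:2]-O)+[.034,-.034],"F tray",T@np.array(s["wrist_force"][:2]))
E
python3 look.py 4
```

```text
8.625 [-0.47571381 -0.01789883 -2.16678149] [-0.07467255 -0.0203339  -0.01505297] 0.024233938407301484 [ 0.52271152 -0.2067363   0.09955852]
x ang 64.176478351817 [ 1.38106363e-03 -5.36608041e-05 -9.99999045e-01]
TCP in tray [-0.05154772  0.05176765] sq origin [-0.01754772  0.01776765] F tray [-0.45477233  0.14073425]
```

View pics/w4.png

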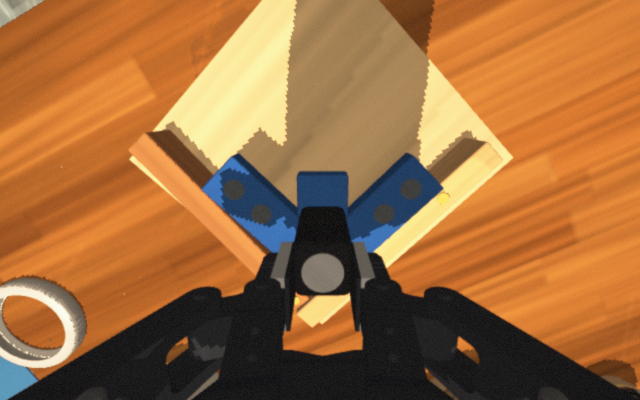

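View pics/s4.png

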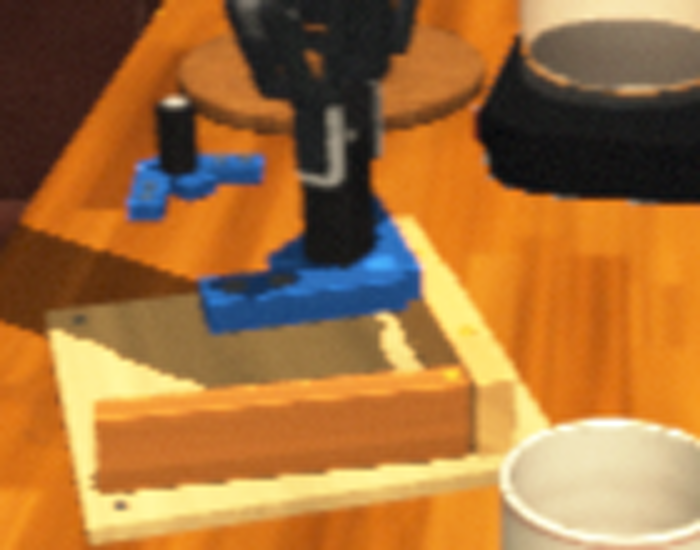

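```bash
python3 - <<'E'
from h import *
import pickle
f,t,u=pickle.load(open("f4.pkl","rb"))
crop(f["frame"],120,300,120,310,4,"pics/w4a.png")
crop(f["frame"],360,520,120,260,5,"pics/w4b.png")
E
```

View pics/w4a.png

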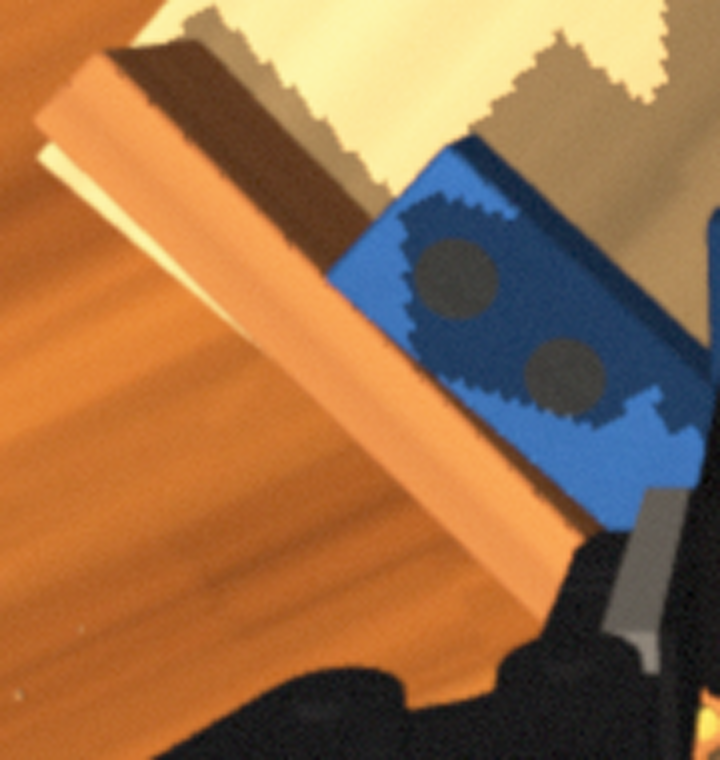

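View pics/w4b.png

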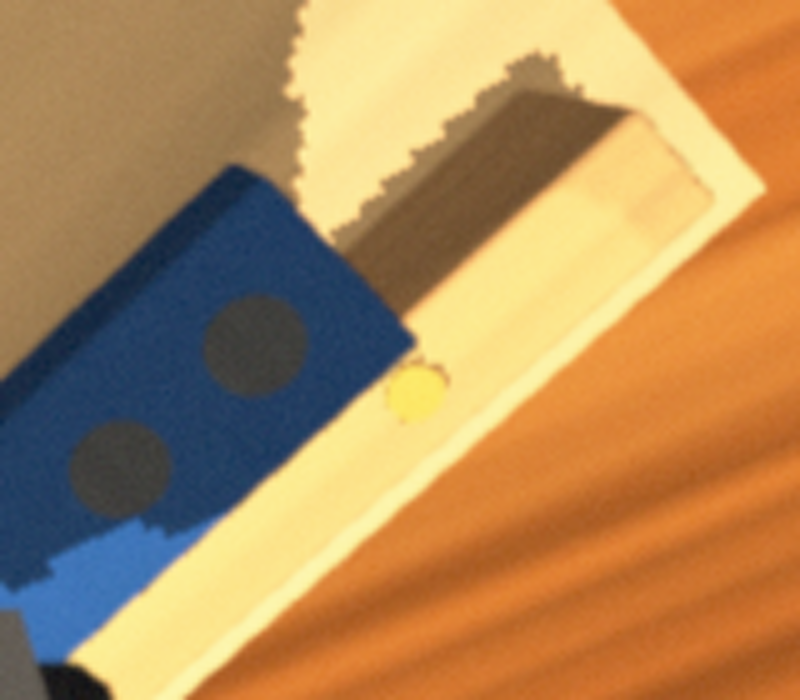

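```bash
python3 - <<'E'
from h import *
import pickle
f,t,u=pickle.load(open("f4.pkl","rb"))
O=np.array([.5885,-.2385]); a=np.radians(19.35); T=np.array([[np.cos(a),np.sin(a)],[-np.sin(a),np.cos(a)]])
def tr(px,z): return ((ray(f,px,z)[:,:2]-O)@T.T*1000).round(1)
e=np.array([(105,53),(330,278),(585,540)])/4+[120,120]
b=np.array([(632,110),(410,315)])/5+[360,120]
print("end inner",tr(e,.046).tolist()); print("back inner",tr(b,.046).tolist())
print("back outer bottom edge/board",tr(np.array([(765,188)])/5+[360,120],.008))
q=np.array([(330,275),(605,530),(455,145)])/4+[120,120]
w=np.array([(415,342),(75,655),(237,167)])/5+[360,120]
for z in (.079,.081,.083): print(z,"leg -x outer",tr(q,z).tolist(),"leg y",tr(w,z).tolist())
E
```

```text
end inner [[-170.1, 7.8], [-119.9, 4.3], [-56.0, -1.2]]
back inner [[-7.3, 161.3], [-6.7, 123.0]]
back outer bottom edge/board [[ 33.  179.3]]
0.079 leg -x outer [[-117.0, 18.9], [-61.3, 17.3], [-116.4, 46.2]] leg y [[-17.6, 117.8], [-16.7, 63.0], [-47.7, 116.6]]
0.081 leg -x outer [[-116.8, 19.8], [-61.7, 18.2], [-116.2, 46.7]] leg y [[-18.5, 117.6], [-17.6, 63.4], [-48.2, 116.4]]
0.083 leg -x outer [[-116.6, 20.6], [-62.1, 19.1], [-116.0, 47.3]] leg y [[-19.4, 117.4], [-18.5, 63.8], [-48.8, 116.2]]
```

drive_tool(
  series=[
    {"ax": 0,"ay": 0,"az": -0.004,"dx": 0,"dy": 0,"dz": 0.015,"grip": 0.005},
    {"ax": 0,"ay": 0,"az": 0,"dx": 0,"dy": 0,"dz": 0.015,"grip": 0.005},
    {"ax": 0,"ay": 0,"az": 0,"dx": 0,"dy": 0,"dz": 0.012,"grip": 0.005},
    {"ax": 0,"ay": 0,"az": 0,"dx": 0,"dy": 0,"dz": 0.007,"grip": 0.005},
    {"ax": 0,"ay": 0,"az": 0,"dx": 0,"dy": 0,"dz": 0.004,"grip": 0.005},
    {"ax": 0,"ay": 0,"az": 0,"dx": 0,"dy": 0,"dz": 0,"grip": 0.005},
    {"ax": 0,"ay": 0,"az": 0,"dx": 0,"dy": 0,"dz": 0,"grip": 0.005},
  ],
)

```text
time: 9.5
tool_pos: [0.5225, -0.2067, 0.0461]
ee_rot: [0.846, 0.533, 0.0, 0.0]
wrist_force: [-0.2, 0.3, -2.8]
gripper_width: 0.0239
```

```bash
python3 look.py 5
```

```text
9.65 [-0.03562329  0.1255147  -2.42645432] [0.01734314 0.0451576  0.01578269] 0.024072989543752733 [ 0.5223768  -0.20664291  0.04605231]
x ang 64.40042812633894 [ 5.76136919e-04 -1.50010617e-05 -9.99999834e-01]
TCP in tray [-0.05183258  0.05196668] sq origin [-0.01783258  0.01796668] F tray [0.00797677 0.13022799]
```

View pics/w5.png

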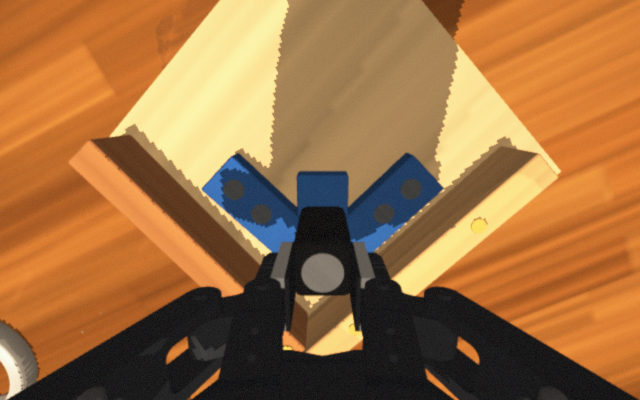

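View pics/s5.png

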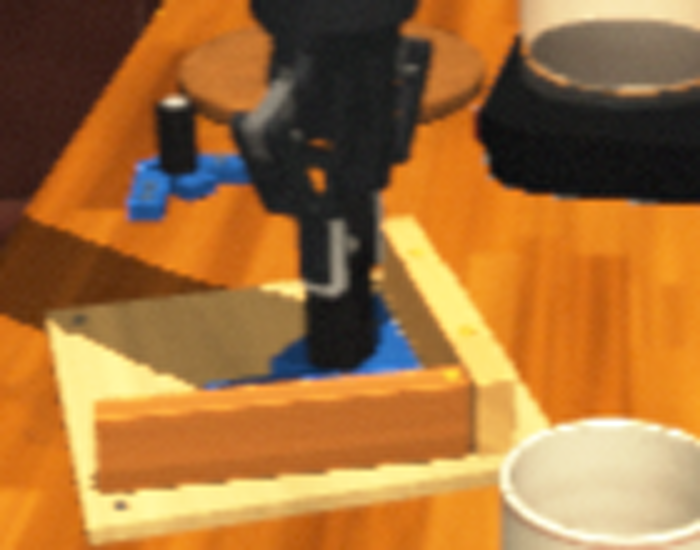

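drive_tool(
  series=[
    {"ax": 0,"ay": 0,"az": 0,"dx": 0.002,"dy": 0.002,"dz": 0.001,"grip": 0.005},
    {"ax": 0,"ay": 0,"az": 0,"dx": 0.002,"dy": 0.002,"dz": 0.0005,"grip": 0.005},
    {"ax": 0,"ay": 0,"az": 0,"dx": 0.002,"dy": 0.002,"dz": 0.0005,"grip": 0.005},
    {"ax": 0,"ay": 0,"az": 0,"dx": 0,"dy": 0,"dz": 0,"grip": 0.005},
    {"ax": 0,"ay": 0,"az": 0,"dx": 0,"dy": 0,"dz": 0,"grip": 0.005},
  ],
)

```text
time: 10.28
tool_pos: [0.5301, -0.2038, 0.0437]
ee_rot: [0.846, 0.533, -0.0, -0.0]
wrist_force: [0.0, 0.1, -2.7]
gripper_width: 0.0242
```

```bash
cat > st.py <<'E'
from h import *
s=read_state()
m=R.from_quat(s["ee_rot"]).as_matrix()
O=np.array([.5885,-.2385]); a=np.radians(19.35); T=np.array([[np.cos(a),np.sin(a)],[-np.sin(a),np.cos(a)]])
print(round(s["time"],2),"z",round(s["tool_pos"][2],4),"xang",np.degrees(np.arctan2(m[1,0],m[0,0])).round(2),"sq",((T@(s["tool_pos"][:2]-O)+[.034,-.034])*1000).round(2),"F tray",(T@np.array(s["wrist_force"][:2])).round(2),"Fz",round(s["wrist_force"][2],2),"M",np.round(s["ft_torque"],3),"tilt",m[:2,2].round(4))
E
python3 st.py
```

```text
10.28 z 0.0437 xang 64.4 sq [-9.62 18.06] F tray [0.05 0.06] Fz -2.69 M [ 0.015 -0.01   0.019] tilt [-0.0002 -0.0001]
```

drive_tool(
  series=[
    {"ax": 0,"ay": 0,"az": 0,"dx": 0.0007,"dy": 0.0007,"dz": 0,"grip": 0.005},
    {"ax": 0,"ay": 0,"az": 0,"dx": 0.0007,"dy": 0.0007,"dz": 0,"grip": 0.005},
    {"ax": 0,"ay": 0,"az": 0,"dx": 0,"dy": 0,"dz": 0,"grip": 0.005},
  ],
)

```text
time: 10.65
tool_pos: [0.5321, -0.2031, 0.0437]
ee_rot: [0.846, 0.533, -0.0, 0.0]
wrist_force: [0.8, 0.1, -1.2]
gripper_width: 0.0239
```

```bash
python3 st.py
```

```text
10.65 z 0.0437 xang 64.4 sq [-7.52 18.09] F tray [ 0.76 -0.21] Fz -1.19 M [ 0.024 -0.016 -0.07 ] tilt [-0. -0.]
```

drive_tool(
  series=[
    {"ax": 0,"ay": 0,"az": 0,"dx": 0.0004,"dy": 0.0004,"dz": 0,"grip": 0.005},
    {"ax": 0,"ay": 0,"az": 0,"dx": 0,"dy": 0,"dz": 0,"grip": 0.005},
  ],
)

```text
time: 10.9
tool_pos: [0.5323, -0.2031, 0.0436]
ee_rot: [0.846, 0.533, -0.0, -0.0]
wrist_force: [-1.7, -0.6, -1.9]
gripper_width: 0.0242
```

```bash
python3 st.py
```

```text
10.9 z 0.0436 xang 64.39 sq [-7.32 18.06] F tray [-1.82 -0.03] Fz -1.93 M [-0.155  0.351 -0.005] tilt [-0.0005 -0.0001]
```

drive_tool(
  series=[
    {"ax": 0,"ay": 0,"az": 0,"dx": -0.0014,"dy": 0.0014,"dz": 0,"grip": 0.005},
    {"ax": 0,"ay": 0,"az": 0,"dx": -0.0014,"dy": 0.0014,"dz": 0,"grip": 0.005},
    {"ax": 0,"ay": 0,"az": 0,"dx": -0.0014,"dy": 0.0014,"dz": 0,"grip": 0.005},
    {"ax": 0,"ay": 0,"az": 0,"dx": -0.0014,"dy": 0.0014,"dz": 0,"grip": 0.005},
    {"ax": 0,"ay": 0,"az": 0,"dx": -0.0014,"dy": 0.0014,"dz": 0,"grip": 0.005},
    {"ax": 0,"ay": 0,"az": 0,"dx": -0.0014,"dy": 0.0014,"dz": 0,"grip": 0.005},
    {"ax": 0,"ay": 0,"az": 0,"dx": -0.0014,"dy": 0.0014,"dz": 0,"grip": 0.005},
    {"ax": 0,"ay": 0,"az": 0,"dx": 0,"dy": 0,"dz": 0,"grip": 0.005},
  ],
)

```text
time: 11.9
tool_pos: [0.5371, -0.2165, 0.0437]
ee_rot: [0.846, 0.533, -0.0, 0.0]
wrist_force: [-2.9, -0.5, -0.7]
gripper_width: 0.024
```

```bash
python3 st.py
```

```text
11.9 z 0.0437 xang 64.38 sq [-7.18  3.82] F tray [-2.94  0.53] Fz -0.68 M [-0.158  0.811 -0.05 ] tilt [-0.     -0.0005]
```

drive_tool(
  series=[
    {"ax": 0,"ay": 0,"az": 0,"dx": -0.0007,"dy": 0.0007,"dz": 0,"grip": 0.005},
    {"ax": 0,"ay": 0,"az": 0,"dx": -0.0007,"dy": 0.0007,"dz": 0,"grip": 0.005},
    {"ax": 0,"ay": 0,"az": 0,"dx": -0.0007,"dy": 0.0007,"dz": 0,"grip": 0.005},
    {"ax": 0,"ay": 0,"az": 0,"dx": 0,"dy": 0,"dz": 0,"grip": 0.005},
  ],
)

```text
time: 12.4
tool_pos: [0.5377, -0.2179, 0.0438]
ee_rot: [0.846, 0.533, -0.0, -0.001]
wrist_force: [-7.3, 2.8, 5.2]
gripper_width: 0.024
```

```bash
python3 st.py
```

```text
12.4 z 0.0438 xang 64.41 sq [-7.06  2.29] F tray [-5.91  5.1 ] Fz 5.24 M [ 0.952  1.682 -0.16 ] tilt [-0.0011  0.0017]
```

```bash
python3 look.py 6; python3 -c "
from h import *
import pickle
f,t,u=pickle.load(open('f6.pkl','rb'))
crop(f['frame'],90,290,120,320,4,'pics/w6a.png')"
```

```text
12.55 [-6.84232833  3.79505107  5.21025276] [ 0.91408892  1.6178074  -0.09530161] 0.024178694488626955 [ 0.53773809 -0.21787975  0.04377427]
x ang 64.41566997206222 [-0.00107106  0.00162581 -0.9999981 ]
TCP in tray [-0.04106221  0.0362748 ] sq origin [-0.00706221  0.0022748 ] F tray [-5.1983758   5.84779947]
```

View pics/w6.png

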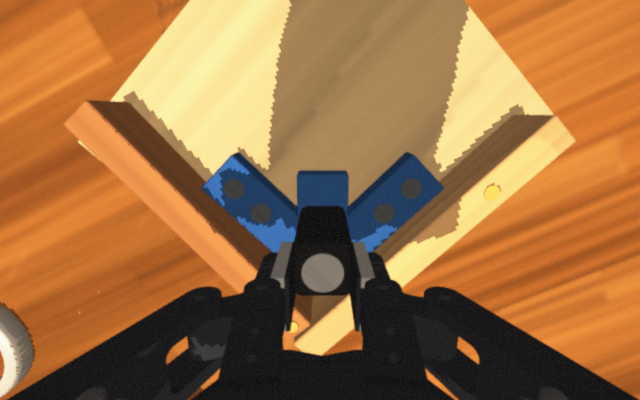

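View pics/w6a.png

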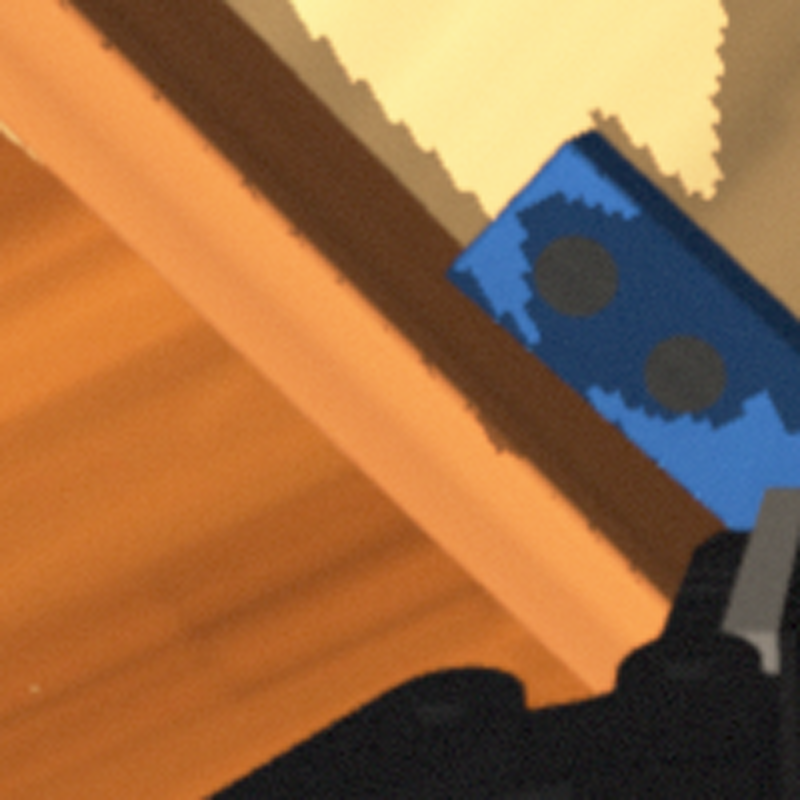

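drive_tool(
  series=[
    {"ax": 0,"ay": 0,"az": 0,"dx": 0,"dy": 0,"dz": -0.0006,"grip": 0.005},
    {"ax": 0,"ay": 0,"az": 0,"dx": -0.0004,"dy": 0.0004,"dz": 0,"grip": 0.005},
    {"ax": 0,"ay": 0,"az": 0,"dx": 0,"dy": 0,"dz": 0,"grip": 0.005},
  ],
)

```text
time: 12.92
tool_pos: [0.5381, -0.219, 0.044]
ee_rot: [0.846, 0.533, -0.0, -0.0]
wrist_force: [-4.3, 3.6, -3.0]
gripper_width: 0.0241
```

```bash
python3 st.py
```

```text
12.93 z 0.044 xang 64.41 sq [-7.07  1.08] F tray [-2.91  4.83] Fz -3.02 M [ 0.669  1.065 -0.172] tilt [-0.0006  0.0004]
```

drive_tool(
  series=[
    {"ax": 0,"ay": 0,"az": 0,"dx": -0.0004,"dy": 0.0004,"dz": 0,"grip": 0.005},
    {"ax": 0,"ay": 0,"az": 0,"dx": -0.0004,"dy": 0.0004,"dz": 0,"grip": 0.005},
    {"ax": 0,"ay": 0,"az": 0,"dx": 0,"dy": 0,"dz": 0,"grip": 0.005},
  ],
)

```text
time: 13.3
tool_pos: [0.5387, -0.2205, 0.0443]
ee_rot: [0.846, 0.533, -0.0, 0.0]
wrist_force: [-3.9, 2.5, -3.9]
gripper_width: 0.0237
```

```bash
python3 st.py
```

```text
13.3 z 0.0443 xang 64.39 sq [-7.06 -0.53] F tray [-2.79  3.68] Fz -3.88 M [ 0.653  1.076 -0.158] tilt [-0.0001 -0.0001]
```

drive_tool(
  series=[
    {"ax": 0,"ay": 0,"az": 0,"dx": -0.0005,"dy": 0.0005,"dz": 0,"grip": 0.005},
    {"ax": 0,"ay": 0,"az": 0,"dx": -0.0005,"dy": 0.0005,"dz": 0,"grip": 0.005},
    {"ax": 0,"ay": 0,"az": 0,"dx": -0.0005,"dy": 0.0005,"dz": 0,"grip": 0.005},
    {"ax": 0,"ay": 0,"az": 0,"dx": 0,"dy": 0,"dz": 0,"grip": 0.005},
  ],
)

```text
time: 13.8
tool_pos: [0.5395, -0.2226, 0.0444]
ee_rot: [0.846, 0.533, -0.0, 0.0]
wrist_force: [-4.1, 0.9, -2.0]
gripper_width: 0.0241
```

```bash
python3 st.py
```

```text
13.8 z 0.0444 xang 64.4 sq [-7.   -2.73] F tray [-3.59  2.26] Fz -2.01 M [ 0.603  1.133 -0.163] tilt [ 0.0001 -0.0002]
```

drive_tool(
  series=[
    {"ax": 0,"ay": 0,"az": 0,"dx": -0.0004,"dy": 0.0004,"dz": 0,"grip": 0.005},
    {"ax": 0,"ay": 0,"az": 0,"dx": -0.0004,"dy": 0.0004,"dz": 0,"grip": 0.005},
    {"ax": 0,"ay": 0,"az": 0,"dx": 0,"dy": 0,"dz": 0,"grip": 0.005},
  ],
)

```text
time: 14.18
tool_pos: [0.5398, -0.2236, 0.0444]
ee_rot: [0.846, 0.533, -0.0, 0.0]
wrist_force: [-4.2, 2.0, -2.2]
gripper_width: 0.0241
```

```bash
python3 st.py
```

```text
14.18 z 0.0444 xang 64.4 sq [-7.02 -3.82] F tray [-3.29  3.29] Fz -2.23 M [ 0.587  1.217 -0.162] tilt [ 0.     -0.0002]
```

drive_tool(
  series=[
    {"ax": 0,"ay": 0,"az": 0,"dx": -0.0004,"dy": 0.0004,"dz": 0,"grip": 0.005},
    {"ax": 0,"ay": 0,"az": 0,"dx": -0.0004,"dy": 0.0004,"dz": 0,"grip": 0.005},
    {"ax": 0,"ay": 0,"az": 0,"dx": 0,"dy": 0,"dz": 0,"grip": 0.005},
  ],
)

```text
time: 14.55
tool_pos: [0.5401, -0.2246, 0.0443]
ee_rot: [0.846, 0.533, -0.0, -0.0]
wrist_force: [-4.5, 3.2, -3.2]
gripper_width: 0.0245
```

```bash
python3 st.py
```

```text
14.55 z 0.0443 xang 64.4 sq [-7.04 -4.84] F tray [-3.18  4.56] Fz -3.16 M [ 0.617  1.174 -0.173] tilt [-0.0001 -0.    ]
```

drive_tool(
  series=[
    {"ax": 0,"ay": 0,"az": 0,"dx": -0.0004,"dy": 0.0004,"dz": 0,"grip": 0.005},
    {"ax": 0,"ay": 0,"az": 0,"dx": 0,"dy": 0,"dz": 0,"grip": 0.005},
  ],
)

```text
time: 14.8
tool_pos: [0.5402, -0.2247, 0.0443]
ee_rot: [0.846, 0.533, -0.0, -0.0]
wrist_force: [-4.5, 3.7, -1.0]
gripper_width: 0.0244
```

```bash
python3 st.py
```

```text
14.8 z 0.0443 xang 64.41 sq [-6.98 -4.99] F tray [-3.07  4.95] Fz -1.01 M [ 0.987  1.398 -0.182] tilt [-0.0004  0.0006]
```

drive_tool(
  series=[
    {"ax": 0,"ay": 0,"az": 0,"dx": -0.0003,"dy": 0.0003,"dz": 0,"grip": 0.005},
    {"ax": 0,"ay": 0,"az": 0,"dx": 0,"dy": 0,"dz": 0,"grip": 0.005},
  ],
)

```text
time: 15.05
tool_pos: [0.5403, -0.2248, 0.0443]
ee_rot: [0.846, 0.533, 0.0, -0.001]
wrist_force: [-6.0, 4.6, -0.5]
gripper_width: 0.0238
```

```bash
python3 st.py; python3 look.py 7; python3 -c "
from h import *
import pickle
f,t,u=pickle.load(open('f7.pkl','rb'))
crop(f['frame'],60,260,90,280,4,'pics/w7a.png')"
```

```text
15.05 z 0.0443 xang 64.42 sq [-6.92 -5.08] F tray [-4.17  6.38] Fz -0.5 M [ 1.238  1.484 -0.204] tilt [-0.0007  0.0011]
15.2 [-6.18778297  4.17999232  0.22154537] [ 1.21390633  1.52295187 -0.1281852 ] 0.024238242079315245 [ 0.54029046 -0.2247599   0.04431688]
x ang 64.42593082213217 [-6.63244955e-04  1.05844810e-03 -9.99999220e-01]
TCP in tray [-0.04093367  0.0289376 ] sq origin [-0.00693367 -0.0050624 ] F tray [-4.45325867  5.99412055]
```

View pics/w7.png

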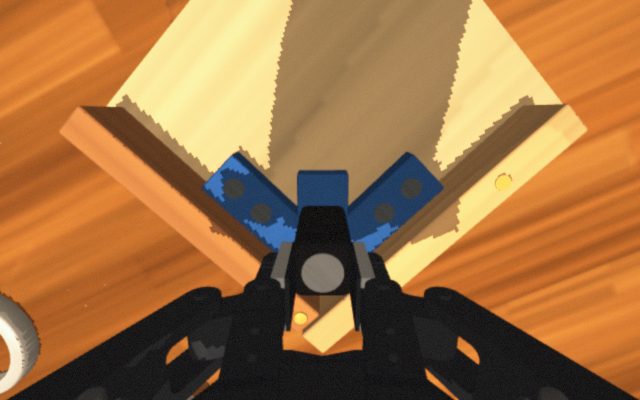

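View pics/w7a.png

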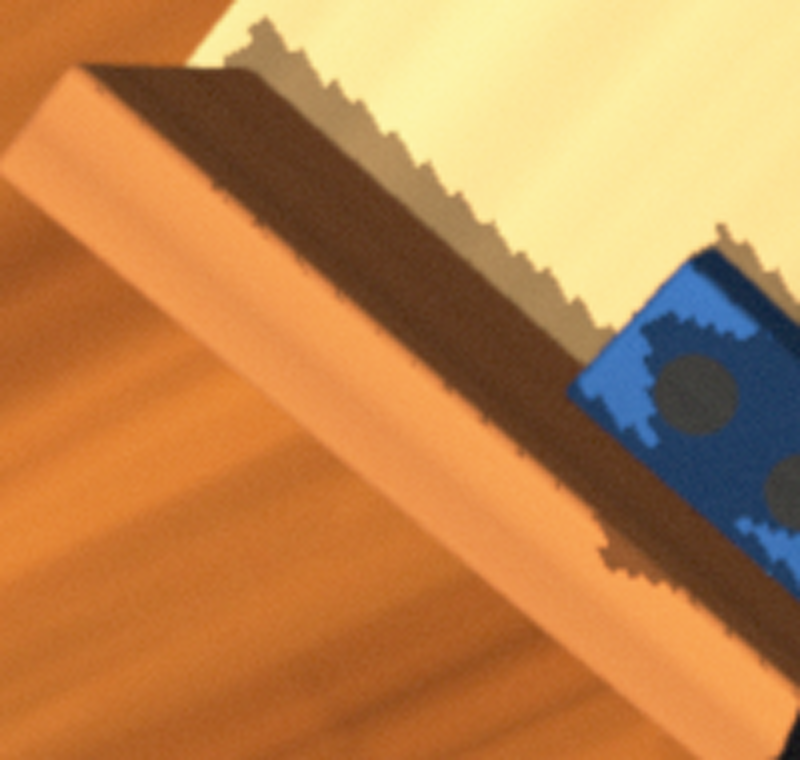

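```bash
cat > ang.py <<'E'
import sys
from h import *
import pickle
f=pickle.load(open(sys.argv[1],"rb"))[0]
g=cv2.cvtColor(f["frame"],cv2.COLOR_RGB2GRAY).astype(np.float32)
R_=f["frame"][...,0].astype(np.float32)
def edge(a,b,lo,hi):
    a=np.array(a,float);b=np.array(b,float);d=(b-a)/np.linalg.norm(b-a);n=np.array([d[1],-d[0]]);out=[]
    for s in np.linspace(lo,hi,50):
        p=a+s*(b-a); k=np.arange(-5,5.01,.25); q=(p+k[:,None]*n).astype(np.float32)
        v=cv2.GaussianBlur(cv2.remap(R_,q[None,:,0],q[None,:,1],cv2.INTER_LINEAR),(7,1),0)[0]
        out.append(p+k[np.abs(np.gradient(v)).argmax()]*n)
    out=np.array(out,np.float32); l=cv2.fitLine(out,cv2.DIST_HUBER,0,.5,.01).ravel()
    print("res",np.abs((out-l[2:])@[l[1],-l[0]]).mean()); return l[2:]-60*l[:2],l[2:]+60*l[:2]
a0,a1,b0,b1=eval(sys.argv[2])
O=np.array([.5885,-.2385]); a=np.radians(19.35); T=np.array([[np.cos(a),np.sin(a)],[-np.sin(a),np.cos(a)]])
for nm,p,q in (("end",a0,a1),("back",b0,b1)):
    w=(ray(f,edge(p,q,.05,.95),.046)[:,:2]-O)@T.T; d=w[1]-w[0]; w=w*1000
    print(nm,w.round(1).tolist(),"angle rad",(np.arctan2(d[1],d[0])if nm=="end" else np.arctan2(-d[0],d[1]))%np.pi)
E
python3 ang.py f7.pkl "((79.5,107),(205,215),(566,107),(460,200))"
```

```text
res 0.1866763
end [[-161.8, -4.4], [-105.7, -4.3]] angle rad 0.001074584755960462
res 0.10303129
back [[-7.6, 97.7], [-7.6, 153.3]] angle rad 3.14147319532454
```

drive_tool(
  series=[
    {"ax": 0,"ay": 0,"az": 0,"dx": 0.0002,"dy": 0.0006,"dz": 0,"grip": 0.005},
    {"ax": 0,"ay": 0,"az": 0,"dx": 0,"dy": 0,"dz": 0,"grip": 0.005},
  ],
)

```text
time: 15.45
tool_pos: [0.5404, -0.2249, 0.0442]
ee_rot: [0.846, 0.533, -0.0, -0.001]
wrist_force: [-6.8, 3.9, 0.8]
gripper_width: 0.0239
```

```bash
python3 st.py
```

```text
15.45 z 0.0442 xang 64.42 sq [-6.82 -5.2 ] F tray [-5.12  5.93] Fz 0.75 M [ 1.245  1.918 -0.14 ] tilt [-0.0015  0.0013]
```

drive_tool(
  series=[
    {"ax": 0,"ay": 0,"az": 0,"dx": 0.0002,"dy": 0.0005,"dz": 0,"grip": 0.005},
    {"ax": 0,"ay": 0,"az": 0,"dx": 0,"dy": 0,"dz": 0,"grip": 0.005},
  ],
)

```text
time: 15.7
tool_pos: [0.5406, -0.2249, 0.0442]
ee_rot: [0.846, 0.533, -0.001, -0.001]
wrist_force: [-8.6, 6.3, 2.3]
gripper_width: 0.0241
```

```bash
python3 st.py
```

```text
15.7 z 0.0442 xang 64.41 sq [-6.71 -5.25] F tray [-6.01  8.74] Fz 2.27 M [ 1.301  2.322 -0.125] tilt [-0.0023  0.0015]
```

drive_tool(
  series=[
    {"ax": 0,"ay": 0,"az": 0,"dx": 0.0003,"dy": 0.0003,"dz": -0.0002,"grip": 0.005},
    {"ax": 0,"ay": 0,"az": 0,"dx": 0,"dy": 0,"dz": 0,"grip": 0.005},
    {"ax": 0,"ay": 0,"az": 0,"dx": 0,"dy": 0,"dz": 0,"grip": 0.005},
    {"ax": 0,"ay": 0,"az": 0,"dx": 0,"dy": 0,"dz": 0,"grip": 0.005},
  ],
)

```text
time: 16.2
tool_pos: [0.5405, -0.2249, 0.0441]
ee_rot: [0.846, 0.533, -0.001, -0.001]
wrist_force: [-9.0, 5.0, 0.9]
gripper_width: 0.0244
```

```bash
python3 st.py; python3 look.py 8;python3 ang.py f8.pkl "((79.5,107),(205,215),(566,107),(460,200))"
```

```text
16.2 z 0.0441 xang 64.4 sq [-6.74 -5.24] F tray [-6.83  7.67] Fz 0.94 M [ 1.253  2.467 -0.079] tilt [-0.003   0.0015]
16.35 [-9.64550494  5.69570694  0.96237259] [ 1.21298754  2.52591395 -0.09017755] 0.024035596481351427 [ 0.54054479 -0.22487099  0.04414852]
x ang 64.39914597612646 [-0.00294091  0.00146188 -0.99999461]
TCP in tray [-0.04073051  0.02874852] sq origin [-0.00673051 -0.00525148] F tray [-7.21344773  8.56989002]
res 0.26214653
end [[-157.2, -4.5], [-100.5, -4.4]] angle rad 0.00047269464454556884
res 0.08717422
back [[-7.7, 103.4], [-7.6, 158.4]] angle rad 3.140464812457957
```

View pics/s8.png

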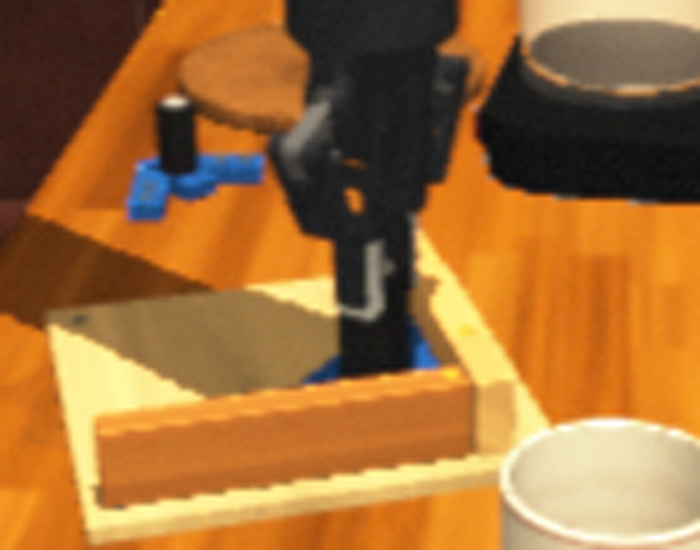

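View pics/w8.png

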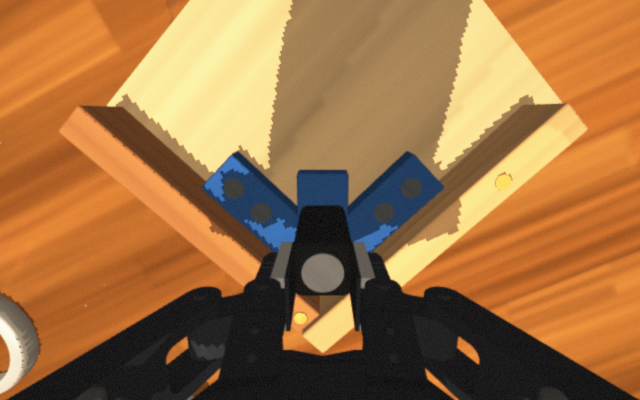

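drive_tool(
  series=[
    {"ax": 0,"ay": 0,"az": 0,"dx": 0.0001,"dy": 0.0001,"dz": 0,"grip": 0.005},
    {"ax": 0,"ay": 0,"az": 0,"dx": 0,"dy": 0,"dz": 0,"grip": 0.005},
    {"ax": 0,"ay": 0,"az": 0,"dx": 0,"dy": 0,"dz": 0,"grip": 0.005},
    {"ax": 0,"ay": 0,"az": 0,"dx": 0,"dy": 0,"dz": 0,"grip": 0.005},
    {"ax": 0,"ay": 0,"az": 0,"dx": 0,"dy": 0,"dz": 0,"grip": 0.005},
    {"ax": 0,"ay": 0,"az": 0,"dx": 0,"dy": 0,"dz": 0,"grip": 0.005},
    {"ax": 0,"ay": 0,"az": 0,"dx": 0,"dy": 0,"dz": 0,"grip": 0.005},
    {"ax": 0,"ay": 0,"az": 0,"dx": 0,"dy": 0,"dz": 0,"grip": 0.005},
    {"ax": 0,"ay": 0,"az": 0,"dx": 0,"dy": 0,"dz": 0,"grip": 0.005},
    {"ax": 0,"ay": 0,"az": 0,"dx": 0,"dy": 0,"dz": 0,"grip": 0.005},
    {"ax": 0,"ay": 0,"az": 0,"dx": 0,"dy": 0,"dz": 0,"grip": 0.005},
    {"ax": 0,"ay": 0,"az": 0,"dx": 0,"dy": 0,"dz": 0,"grip": 0.005},
  ],
)

```text
time: 17.85
tool_pos: [0.5406, -0.2249, 0.0442]
ee_rot: [0.846, 0.533, -0.001, -0.001]
wrist_force: [-10.4, 4.5, 1.6]
gripper_width: 0.0241
```

```bash
python3 st.py
```

```text
17.85 z 0.0442 xang 64.4 sq [-6.72 -5.26] F tray [-8.3  7.7] Fz 1.58 M [ 1.232  2.58  -0.083] tilt [-0.0031  0.0015]
```

drive_tool(
  series=[
    {"ax": 0,"ay": 0,"az": 0,"dx": 0,"dy": 0.0004,"dz": 0,"grip": 0.005},
    {"ax": 0,"ay": 0,"az": 0,"dx": 0,"dy": 0,"dz": 0,"grip": 0.005},
    {"ax": 0,"ay": 0,"az": 0,"dx": 0,"dy": 0,"dz": 0,"grip": 0.005},
    {"ax": 0,"ay": 0,"az": 0,"dx": 0,"dy": 0,"dz": 0,"grip": 0.005},
    {"ax": 0,"ay": 0,"az": 0,"dx": 0,"dy": 0,"dz": 0,"grip": 0.005},
    {"ax": 0,"ay": 0,"az": 0,"dx": 0,"dy": 0,"dz": 0,"grip": 0.005},
    {"ax": 0,"ay": 0,"az": 0,"dx": 0,"dy": 0,"dz": 0,"grip": 0.005},
    {"ax": 0,"ay": 0,"az": 0,"dx": 0,"dy": 0,"dz": 0,"grip": 0.005},
    {"ax": 0,"ay": 0,"az": 0,"dx": 0,"dy": 0,"dz": 0,"grip": 0.005},
    {"ax": 0,"ay": 0,"az": 0,"dx": 0,"dy": 0,"dz": 0,"grip": 0.005},
    {"ax": 0,"ay": 0,"az": 0,"dx": 0,"dy": 0,"dz": 0,"grip": 0.005},
    {"ax": 0,"ay": 0,"az": 0,"dx": 0,"dy": 0,"dz": 0,"grip": 0.005},
    {"ax": 0,"ay": 0,"az": 0,"dx": 0,"dy": 0,"dz": 0,"grip": 0.005},
  ],
)

```text
time: 19.48
tool_pos: [0.5406, -0.2249, 0.0441]
ee_rot: [0.846, 0.533, -0.001, -0.002]
wrist_force: [-11.3, 5.5, 3.3]
gripper_width: 0.0241
```

```bash
python3 st.py
```

```text
19.48 z 0.0441 xang 64.4 sq [-6.68 -5.26] F tray [-8.86  8.89] Fz 3.29 M [ 1.328  2.934 -0.082] tilt [-0.0037  0.0019]
```

drive_tool(
  series=[
    {"ax": 0,"ay": 0,"az": 0,"dx": 0,"dy": -0.002,"dz": 0,"grip": 0.005},
    {"ax": 0,"ay": 0,"az": 0,"dx": 0,"dy": -0.003,"dz": 0,"grip": 0.005},
    {"ax": 0,"ay": 0,"az": 0,"dx": 0,"dy": -0.004,"dz": -0.001,"grip": 0.005},
    {"ax": 0,"ay": 0,"az": 0,"dx": 0,"dy": -0.004,"dz": -0.002,"grip": 0.005},
    {"ax": 0,"ay": 0,"az": 0,"dx": 0,"dy": -0.002,"dz": -0.005,"grip": 0.005},
    {"ax": 0,"ay": 0,"az": 0,"dx": 0,"dy": 0,"dz": -0.02,"grip": 0.005},
    {"ax": 0,"ay": 0,"az": 0,"dx": 0,"dy": 0,"dz": -0.03,"grip": 0.005},
    {"ax": 0,"ay": 0,"az": 0,"dx": 0,"dy": 0,"dz": -0.03,"grip": 0.005},
    {"ax": 0,"ay": 0,"az": 0,"dx": 0,"dy": 0,"dz": -0.03,"grip": 0.005},
    {"ax": 0,"ay": 0,"az": 0,"dx": 0,"dy": 0,"dz": -0.01,"grip": 0.005},
    {"ax": 0,"ay": 0,"az": 0,"dx": 0,"dy": 0,"dz": 0,"grip": 0.005},
  ],
)

```text
time: 20.85
tool_pos: [0.5294, -0.2191, 0.1731]
ee_rot: [0.846, 0.533, 0.001, 0.0]
wrist_force: [-0.1, -0.1, -3.6]
gripper_width: 0.0239
```

```bash
python3 st.py; python3 look.py 9
```

```text
20.85 z 0.1731 xang 64.41 sq [-15.35   3.84] F tray [-0.1 -0.1] Fz -3.6 M [-0.035  0.013 -0.052] tilt [0.0014 0.    ]
21.0 [-0.28066244  0.30051264 -2.93512104] [0.0353934  0.00294338 0.00991156] 0.024074949229931794 [ 0.52843774 -0.21879529  0.17145031]
x ang 64.40209334949525 [-1.66576485e-03  2.35863130e-04 -9.99998585e-01]
TCP in tray [-0.05014055  0.03849253] sq origin [-0.01614055  0.00449253] F tray [-0.16523721  0.37653143]
```

View pics/w9.png

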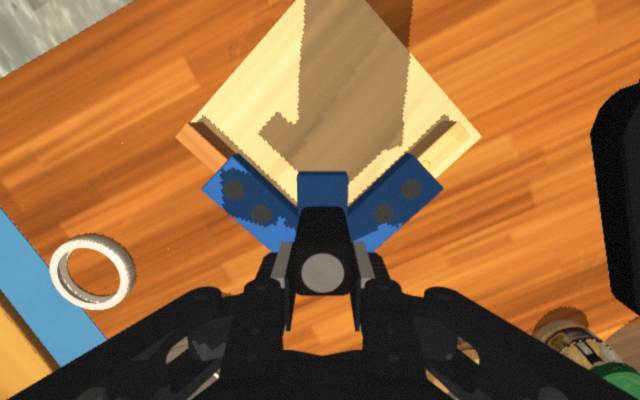

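View pics/s9.png

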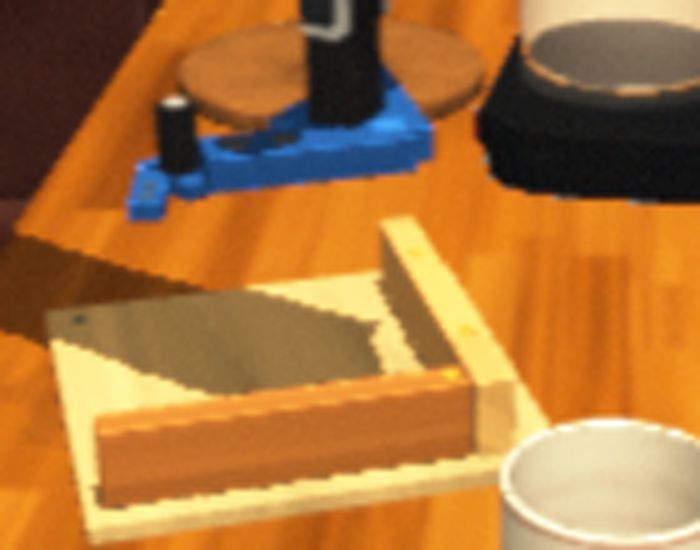

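drive_tool(
  series=[
    {"ax": 0,"ay": 0,"az": 0,"dx": 0.008,"dy": -0.01,"dz": 0,"grip": 0.005},
    {"ax": 0,"ay": 0,"az": 0,"dx": 0.016,"dy": -0.019,"dz": 0,"grip": 0.005},
    {"ax": 0,"ay": 0,"az": 0,"dx": 0.016,"dy": -0.019,"dz": 0,"grip": 0.005},
    {"ax": 0,"ay": 0,"az": 0,"dx": 0.016,"dy": -0.019,"dz": 0,"grip": 0.005},
    {"ax": 0,"ay": 0,"az": 0,"dx": 0.016,"dy": -0.019,"dz": 0,"grip": 0.005},
    {"ax": 0,"ay": 0,"az": 0,"dx": 0.016,"dy": -0.019,"dz": 0,"grip": 0.005},
    {"ax": 0,"ay": 0,"az": 0,"dx": 0.016,"dy": -0.018,"dz": 0,"grip": 0.005},
    {"ax": 0,"ay": 0,"az": 0,"dx": 0.016,"dy": -0.014,"dz": 0,"grip": 0.005},
    {"ax": 0,"ay": 0,"az": 0,"dx": 0.027,"dy": -0.013,"dz": 0,"grip": 0.005},
    {"ax": 0,"ay": 0,"az": 0,"dx": 0.027,"dy": -0.013,"dz": 0,"grip": 0.005},
    {"ax": 0,"ay": 0,"az": 0,"dx": 0.027,"dy": -0.013,"dz": 0,"grip": 0.005},
    {"ax": 0,"ay": 0,"az": 0,"dx": 0.027,"dy": -0.013,"dz": 0,"grip": 0.005},
    {"ax": 0,"ay": 0,"az": 0,"dx": 0.027,"dy": -0.013,"dz": 0,"grip": 0.005},
    {"ax": 0,"ay": 0,"az": 0,"dx": 0.027,"dy": -0.013,"dz": 0,"grip": 0.005},
    {"ax": 0,"ay": 0,"az": 0,"dx": 0.027,"dy": -0.013,"dz": 0,"grip": 0.005},
    {"ax": 0,"ay": 0,"az": 0,"dx": 0.027,"dy": -0.013,"dz": 0,"grip": 0.005},
    {"ax": 0,"ay": 0,"az": 0,"dx": 0.027,"dy": -0.013,"dz": 0,"grip": 0.005},
    {"ax": 0,"ay": 0,"az": 0,"dx": 0.015,"dy": -0.007,"dz": 0,"grip": 0.005},
    {"ax": 0,"ay": 0,"az": 0,"dx": 0,"dy": 0,"dz": 0,"grip": 0.005},
    {"ax": 0,"ay": 0,"az": 0,"dx": 0,"dy": 0,"dz": 0,"grip": 0.005},
  ],
)

```text
time: 23.5
tool_pos: [0.4571, 0.2332, 0.1724]
ee_rot: [0.847, 0.532, -0.0, 0.0]
wrist_force: [0.4, -0.5, -2.0]
gripper_width: 0.0242
```

drive_tool(
  series=[
    {"ax": 0,"ay": 0,"az": 0,"dx": 0.009,"dy": -0.001,"dz": 0.01,"grip": 0.005},
    {"ax": 0,"ay": 0,"az": 0,"dx": 0,"dy": 0,"dz": 0.03,"grip": 0.005},
    {"ax": 0,"ay": 0,"az": 0,"dx": 0,"dy": 0,"dz": 0.03,"grip": 0.005},
    {"ax": 0,"ay": 0,"az": 0,"dx": 0,"dy": 0,"dz": 0.025,"grip": 0.005},
    {"ax": 0,"ay": 0,"az": 0,"dx": 0,"dy": 0,"dz": 0.015,"grip": 0.005},
    {"ax": 0,"ay": 0,"az": 0,"dx": 0,"dy": 0,"dz": 0.007,"grip": 0.005},
    {"ax": 0,"ay": 0,"az": 0,"dx": 0,"dy": 0,"dz": 0.003,"grip": 0.005},
    {"ax": 0,"ay": 0,"az": 0,"dx": 0,"dy": 0,"dz": 0,"grip": 0.005},
    {"ax": 0,"ay": 0,"az": 0,"dx": 0,"dy": 0,"dz": 0,"grip": 0.005},
  ],
)

```text
time: 24.62
tool_pos: [0.4604, 0.2434, 0.0532]
ee_rot: [0.846, 0.533, 0.001, -0.0]
wrist_force: [-0.1, 0.8, -3.1]
gripper_width: 0.024
```

```bash
python3 st.py
```

```text
24.62 z 0.0532 xang 64.4 sq [ 72.82 463.13] F tray [0.15 0.76] Fz -3.15 M [-0.023  0.009 -0.01 ] tilt [0.0009 0.0008]
```

drive_tool(
  series=[
    {"ax": 0,"ay": 0,"az": 0,"dx": 0,"dy": 0,"dz": 0.002,"grip": 0.005},
    {"ax": 0,"ay": 0,"az": 0,"dx": 0,"dy": 0,"dz": 0.0015,"grip": 0.005},
    {"ax": 0,"ay": 0,"az": 0,"dx": 0,"dy": 0,"dz": 0,"grip": 0.005},
    {"ax": 0,"ay": 0,"az": 0,"dx": 0,"dy": 0,"dz": 0,"grip": 0.005},
  ],
)

```text
time: 25.12
tool_pos: [0.4601, 0.2432, 0.0495]
ee_rot: [0.846, 0.533, 0.0, -0.0]
wrist_force: [-2.9, -1.2, 5.6]
gripper_width: 0.0243
```

```bash
python3 st.py
```

```text
25.12 z 0.0495 xang 64.39 sq [ 72.43 463.02] F tray [-3.19 -0.2 ] Fz 5.61 M [-0.269  0.516 -0.033] tilt [0.0001 0.0003]
```

drive_tool(
  series=[
    {"ax": 0,"ay": 0,"az": 0,"dx": 0,"dy": 0,"dz": 0.0005,"grip": 0.005},
    {"ax": 0,"ay": 0,"az": 0,"dx": 0,"dy": 0,"dz": 0,"grip": 0.005},
  ],
)

```text
time: 25.38
tool_pos: [0.4601, 0.2433, 0.0494]
ee_rot: [0.846, 0.533, 0.0, -0.0]
wrist_force: [-3.9, -2.7, 11.9]
gripper_width: 0.024
```

```bash
python3 st.py
```

```text
25.38 z 0.0494 xang 64.39 sq [ 72.46 463.09] F tray [-4.59 -1.2 ] Fz 11.91 M [-0.565  1.064  0.065] tilt [-0.0001  0.0006]
```

Down on the trivet (11.9 N on contact); I ease off and open.

drive_tool(
  series=[
    {"ax": 0,"ay": 0,"az": 0,"dx": 0,"dy": 0,"dz": -0.0006,"grip": 0.005},
    {"ax": 0,"ay": 0,"az": 0,"dx": 0,"dy": 0,"dz": 0,"grip": 0.03},
    {"ax": 0,"ay": 0,"az": 0,"dx": 0,"dy": 0,"dz": 0,"grip": 0.04},
    {"ax": 0,"ay": 0,"az": 0,"dx": 0,"dy": 0,"dz": 0,"grip": 0.055},
    {"ax": 0,"ay": 0,"az": 0,"dx": 0,"dy": 0,"dz": 0,"grip": 0.07},
    {"ax": 0,"ay": 0,"az": 0,"dx": 0,"dy": 0,"dz": 0,"grip": 0.07},
    {"ax": 0,"ay": 0,"az": 0,"dx": 0,"dy": 0,"dz": -0.01,"grip": 0.07},
    {"ax": 0,"ay": 0,"az": 0,"dx": 0,"dy": 0,"dz": -0.02,"grip": 0.07},
    {"ax": 0,"ay": 0,"az": 0,"dx": 0,"dy": 0,"dz": -0.03,"grip": 0.07},
    {"ax": 0,"ay": 0,"az": 0,"dx": 0,"dy": 0,"dz": -0.04,"grip": 0.07},
    {"ax": 0,"ay": 0,"az": 0,"dx": 0,"dy": 0,"dz": -0.04,"grip": 0.07},
    {"ax": 0,"ay": 0,"az": 0,"dx": 0,"dy": 0,"dz": -0.02,"grip": 0.07},
    {"ax": 0,"ay": 0,"az": 0,"dx": 0,"dy": 0,"dz": 0,"grip": 0.07},
    {"ax": 0,"ay": 0,"az": 0,"dx": 0,"dy": 0,"dz": 0,"grip": 0.07},
  ],
)

```text
time: 27.12
tool_pos: [0.4596, 0.2429, 0.2085]
ee_rot: [0.846, 0.533, -0.0, 0.0]
wrist_force: [0.4, 0.5, -0.4]
gripper_width: 0.07
```

```bash
python3 look.py 10; python3 -c "
from h import *
import pickle
f,t,u=pickle.load(open('f10.pkl','rb'))
crop(t['frame'],235,375,150,280,5,'pics/s10.png')
crop(u['frame'],190,410,180,280,3,'pics/t10b.png')
q=ray(f,[[321.,190.]],.088); print(q)"
```

```text
27.275 [1.25993411 0.44510365 0.13094083] [ 0.01440473 -0.04734601 -0.0024946 ] 0.06974591127924766 [0.45947791 0.24279445 0.20809663]
x ang 64.39769736073478 [-0.00133186 -0.0012067  -0.99999839]
TCP in tray [0.03773718 0.49685707] sq origin [0.07173718 0.46285707] F tray [1.33624286 0.0024968 ]
[[0.46064943 0.24134784 0.088     ]]
```

View pics/w10.png

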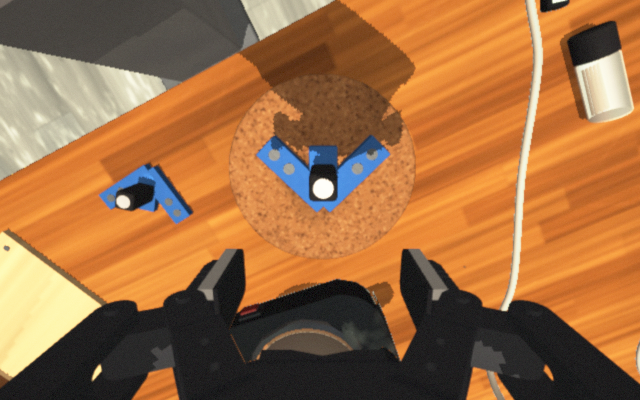

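View pics/s10.png

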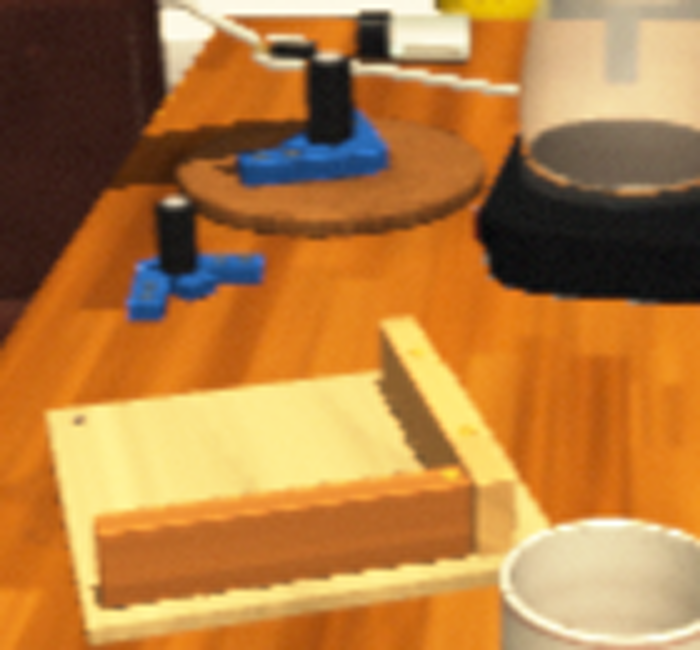

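View pics/t10.png

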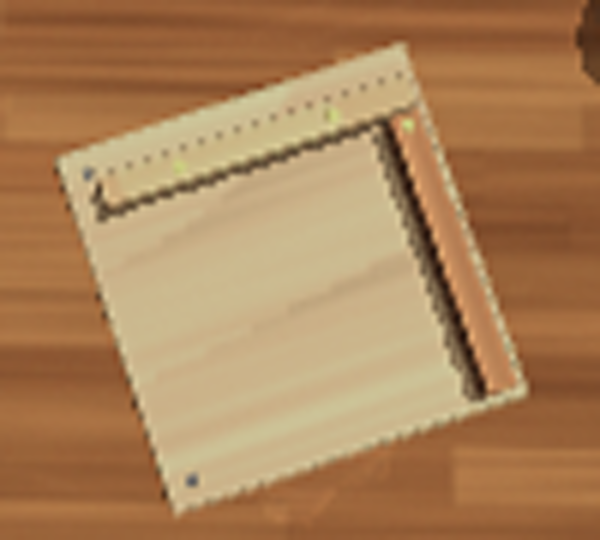

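```bash
python3 -c "
from bench import *
print(job_done())"
```

```text
the job is handed in; nothing more can be done
None
```

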